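Hook a spring tape on a bar end, draw it out and lock it

ROBOT

A 6-joint arm with a two-finger parallel gripper is mounted at the origin on a cart in front of the work surface, level with it; the furniture and walls round the work are solid. World frame = base frame: x ahead of the robot, y to its left, z up, the work surface at z = 0. Lengths are in m, angles in rad, forces in N, time in s.
With the tool pointing down it reaches from about 0.225 to 0.875 m from the base axis. Payload 3.4 kg.
Tool frame: the origin (TCP) lies between the finger pads; the fingertips stand 11 mm ahead of it and the grasp point (between the pads) lies 8 mm behind it (tips_ahead is the distance from the TCP to the fingertips, in m); z points along the fingers, x is the direction in which the jaws open and shut, and the axes are right-handed (so a half turn about z gives the same grasp; the last joint's range is limited). The gripper opens to 85 mm and grips with 20 to 120 N. Pads are 22 mm wide; open, the fingers measure 114 mm over their backs; the gripper's body (76 mm by 85 mm) begins 54 mm behind the grasp point. The pads swing forward as they close: fully open they stand 13 mm farther back than shut.
Start: joints at [-1.232, 0.276, 1.505, -0, 1.361, -0.121], TCP at [0.255, -0.515, 0.242] pointing down, gripper open.
Joint ranges: [-2.89, 2.89], [-0.75, 2.08], [0.22, 2.7], [-1.18, 4.32], [0.11, 2.71], [-2.7, 2.7]. Speed limits (rad/s): [2.57, 2.57, 3.14, 3.14, 3.14, 3.14].

INTERFACE

Orientations are given as a unit quaternion [w, x, y, z].
In Python, from rig import get_state, get_image, sign_off, masks_of, tips_ahead gives the robot as it stands.
- The arm moves only by the tool play_rows, never from a script. Its argument "series" is a list of rows, each an object of numbers: "fingers": the closure, from -1 (fully open) to 1 (shut); "dx", "dy", "dz": the shift along the world's x, y, z in mm; "turn": the turn about the world's z in rad. A call has 1 to 20 rows; each row shifts and turns the pose as measured when the row begins; what a row does not reach is not made up. A row lasts 1/12 s, in which the tool goes at most 41.7 mm and 7.16 degrees, less where a joint would pass 70% of its speed; a pose out of reach is approached as far as the arm can. A call with a gripper value outside its range is refused whole. The fingers move at their own pace and stop on an object; "squeeze" is the grip in N (left out, the last holds). Time passes only in rows, so rows that do not move let the fingers close. It gives the time, the measured TCP pose, the force and the opening at its end, in the units of the state.
- get_state(): the state, without advancing time (a new reading comes with each control period).
- get_image(name): name is "side" or "top"; returns a dict with "pixels" (420x560x3 uint8, red, green, blue), "vfov" (degrees; the focal length in pixels is half the picture's height over the tangent of half this angle, whatever the lens; pixels are square), "cx", "cy" (the principal point, pixels), "rvec" (rotation vector, rad) and "tvec" (3), from world to camera coordinates, as OpenCV has them. Camera axes: x right, y down, z forward; pixel columns grow to the right and rows downward; lengths in m; the calibration is good to about 2 mm. A picture is of the moment at which its call begins. There is no depth.
- sign_off(): hands the job in, once; it reports no verdict.
Trained networks look in a picture, given as the dict that the camera call returned (one of the last four; its "shot" number tells which), for a name from the list of things; names that differ only in an ending like _2 or _b are one class to them, and where a whole thing is asked for, a point or a joint stands for the part that bears it (a point fixed in the world has none). Each returns a list of dicts, best first, with "p" (0 to 1); they miss things now and then, are a little off and sometimes report something else, mostly with a low value. They report only what shows in the picture. A call takes as long as a camera call. They do not tell look-alikes from the thing itself.
- masks_of(picture, label): "region" (420x560 bool, what is visible of it) and "xy" ([column, row] in pixels, amid what is visible of it).
The state is a dict: "clock": time; "qpos": joint angles; "qd": joint speeds; "effort": joint torques, N m; "position": TCP position; "ee_rot": TCP orientation; "contact_force": force on the tool from outside, world axes, zero at the start; "moment": the same for the moment, N m; "width": finger opening in m.
Only numpy, scipy, OpenCV 4.12 (cv2) and the standard library are available. Lean on these libraries where they do the work, as an engineer would, in place of code of your own. Each camera call takes 0.05 s, during which the arm holds its last target. There are 200 camera calls.

TASK

Put the yellow spring tape astride the steel bar with its hook hanging over the bar's free end, draw the case back along the bar against the spring until 100 mm of blade is out (give or take 5 mm), and turn the red knob a quarter turn clockwise to lock it. Set it down and draw it gently, never pressing on the bar with more than about 15 N, and leave it lying locked on the bar with the other tools undisturbed.

Things in the scene. Friction and masses are not known exactly. Their poses are not given: they have to be found in the camera images.
- tape: loose spring tape, 0.3-0.5 kg: yellow case 64 (x) x 54 (y) x 36 mm high, red knob on top. Origin: centre of the sole that rides on the bar; x = the way the blade comes out, z up. Black cheeks at both sides, 60 long, 46 mm apart inside, reach 12 mm below the sole (3 mm play each side of a 40 mm bar); off it the tape stands on them. Front face (blade mouth) at x = +32 mm. Balances at the knob.
- tape_blade: yellow blade, 18 mm wide, sliding out of the case along the tape's +x, 4 mm above the sole, hook at its end. Its origin is the tape's origin when fully in and moves by the distance drawn out, at most 115 mm. A spring pulls it in: about 4 N fully in, 6.5 N with 100 mm out.
- tape_hook (a point): bar-side face of the steel hook, 24 mm wide, at its lower end, 5 mm below the sole. Fully in it stands 10 mm ahead of the case's front face (tape x = +42 mm). Length of blade out = distance along the tape's x from the front face to this face: 10 mm fully in, 100 mm wanted (hook 132 mm ahead of the tape's origin).
- tape_knob (a joint): lock knob's turn, rad: 0 = grip bar crosswise to the blade, unlocked; grows clockwise seen from above; about 1.5 (a quarter turn, bar along the blade) = locked; stop at 1.75. Stays where it is left; begins to bite at about 0.6, holds the blade firmly above 1.15; below that the blade may run in when let go. Needs less than 0.3 N m. Starts between 0 and 0.15.
- knob_grip (a point): centre of the red knob's grip bar, 14 thick x 42 long x 26 mm high, on the knob's upright axis (tape x = y = 0), 55 mm above the sole (bar from 42 to 68 mm; case top at 36). Its 14 mm direction lies along the tape's x at knob 0 and turns with the knob. Lift, set down and draw the case by this bar, gripping the 14 mm.
- bar_stand: blue cradle, fixed, 200 mm long, 25 mm high, holding a level steel bar 260 x 40 x 30 mm along its x. Origin at table height below the cradle's middle; x along the bar to the free end to hook, z up; bar's middle line at y = 0. The bar is clamped fast but its setting is not reported and varies: top 40 to 54 mm above the table, free end at x = 115 to 145 mm. Find both by touch or camera.
- weld_magnet: bystander: red and grey welding magnet, 82x82x15 mm
- chipping_hammer: bystander: chipping hammer, 246x160x21 mm
- engineer_square: bystander: engineer's square, 100x136x12 mm
- paint_marker: bystander: yellow and white marker, 16x120x18 mm
- spanner_17: bystander: spanner, 33x218x7 mm
Not all that is in view belongs to the job. There is more than one size of the tape; the one meant has the size given above.

How it is judged:
On the way, in this order (a step that is already met when the one before it is completed fails the run):
1. with the case level astride the bar and the knob unlocked, the hook pulls on the bar's end and the blade has begun to come out (10 to 60 mm beyond fully in) (contact force between tape_blade and bar_stand above 2 N and x of tape_hook in the frame of tape between 0.052 and 0.102 m and angle between tape's own z axis and vertical below 0.12 rad and value of joint tape_knob below 0.45 rad), for 0.1 s.
2. 100 mm of blade is out (within 5 mm), still pulling on the bar's end, knob unlocked (contact force between tape_blade and bar_stand above 2 N and x of tape_hook in the frame of tape between 0.127 and 0.137 m and value of joint tape_knob below 0.45 rad), for 0.1 s.
3. the knob is locked (beyond 1.15 rad) with 100 mm of blade out (value of joint tape_knob above 1.15 rad and x of tape_hook in the frame of tape between 0.127 and 0.137 m), for 0.1 s.
At the end, for the whole second after the job is handed in: The tape lies level (within 0.06 rad) and at rest astride the bar, its hook over the bar's free end (hook 108 to 155 mm along the stand's x), 100 mm of blade out within 5 mm (hook 127 to 137 mm ahead of the tape's origin), and the knob is turned beyond 1.15 rad (all of step 3 and x of tape_hook in the frame of bar_stand between 0.108 and 0.155 m and y of tape in the frame of bar_stand between -0.008 and 0.008 m and z of tape in the frame of bar_stand between 0.037 and 0.057 m and angle between tape's own z axis and vertical below 0.06 rad and contact force between tape and bar_stand above 1 N and linear speed of tape below 0.01 m/s); the robot touches nothing.
It fails at once if before the lock is turned, the tape presses or pulls on the bar or its stand with more than 22 N (contact force between tape and bar_stand above 22 N and value of joint tape_knob below 0.45 rad).
It fails at once if a bystander (magnet, hammer, square, marker, spanner) is moved more than 20 mm (distance of any of weld_magnet, chipping_hammer, engineer_square, paint_marker, spanner_17 from where it was at the start of the episode above 0.02 m).
It also fails if it takes over 69 s, if anything falls off the work surface, if the arm or the gripper's body presses on something with over 40 N, if the wrist force passes 120 N, or if a joint passes its speed limit or range.

## Working session

There is one attempt and no reset: what is moved stays moved. The work goes in short steps, Python scripts to look and compute and a tool call to move; the robot and the scene stay as the last step left them, time stands still between calls to the robot, and variables do not carry over. Pictures are saved under pics/ and viewed, about 8 in all and at most 12, crops included, and the job is handed in when it is done.

Besides the shell and the picture viewer there is one more tool, called after ">>>" as name([rows], argument=value, ...), one row to a line, values as JSON. play_rows: Moves the arm, as the interface text tells. Its arguments: {"type":"object","properties":{"series":{"type":"array"},"squeeze":{"type":"number"}},"required":["series"]}

```bash
ls; mkdir -p pics
cat > h.py <<'E'
import numpy as np, cv2
from rig import *
def save(im,fn,crop=None,scale=1):
    p=im["pixels"][:,:,::-1]
    if crop: a,b,c,d=crop; p=p[b:d,a:c]
    cv2.imwrite(fn,cv2.resize(np.ascontiguousarray(p),None,fx=scale,fy=scale,interpolation=cv2.INTER_CUBIC))
def cam(im):
    f=im["pixels"].shape[0]/2/np.tan(np.radians(im["vfov"])/2)
    K=np.array([[f,0,im["cx"]],[0,f,im["cy"]],[0,0,1]])
    R=cv2.Rodrigues(np.array(im["rvec"],float))[0]
    return K,R,np.array(im["tvec"],float).ravel()
def proj(im,P):
    K,R,t=cam(im); q=(K@(R@np.atleast_2d(P).T+t[:,None])).T
    return q[:,:2]/q[:,2:]
def atz(im,uv,z):
    K,R,t=cam(im); d=R.T@np.linalg.inv(K)@np.array([uv[0],uv[1],1.]); c=-R.T@t
    return c+d*(z-c[2])/d[2]
E
python3 - <<'E'
from h import *
print(get_state(),tips_ahead() if callable(tips_ahead) else tips_ahead)
for n in("side","top"):
    im=get_image(n); save(im,f"pics/{n}0.png",scale=1.4)
    K,R,t=cam(im); print(n,K[0,0],-R.T@t)
    for l in("tape","tape_blade","tape_knob","bar_stand"):
        for d in masks_of(im,l): print(n,l,round(d["p"],2),np.round(d["xy"]),d["region"].sum(),np.round(atz(im,d["xy"],.04),3))
E
```

```text
pics
{'clock': 0.0, 'qpos': array([-1.23201563e+00,  2.76619994e-01,  1.50615009e+00,  1.95416374e-05,
        1.36069097e+00, -1.20987070e-01]), 'qd': array([ 0.00123203, -0.00063803, -0.00112251,  0.00122878, -0.00046567,
       -0.00043859]), 'effort': array([-1.21856829e-03, -4.16783953e+01, -2.45804536e+01, -3.20523677e-04,
        1.11380493e-02, -1.20558624e-05]), 'position': array([ 0.25498752, -0.51480047,  0.24141868]), 'ee_rot': array([-5.92322558e-04,  8.49627881e-01, -5.27381826e-01, -7.22476699e-04]), 'contact_force': array([ 0.0780713 , -0.73608172,  0.62822058]), 'moment': array([-0.06113662, -0.0016752 ,  0.04067695]), 'width': 0.08532008798485641} 0.011
side 483.6928633018746 [0.4920976  1.12754703 0.6389174 ]
side tape 0.87 [289. 196.] 470 [ 0.536 -0.159  0.04 ]
side tape 0.69 [328. 262.] 411 [0.433 0.191 0.04 ]
side tape 0.59 [335. 211.] 231 [ 0.406 -0.066  0.04 ]
side tape_knob 0.42 [288. 185.] 105 [ 0.541 -0.237  0.04 ]
side tape_knob 0.42 [330. 254.] 94 [0.427 0.157 0.04 ]
side tape_knob 0.4 [334. 200.] 34 [ 0.406 -0.139  0.04 ]
side tape_knob 0.28 [287. 208.] 52 [ 0.537 -0.082  0.04 ]
side bar_stand 0.87 [274. 251.] 2014 [0.559 0.148 0.04 ]
top 389.36052284902286 [0.42840779 0.00259841 1.34506283]
top tape 0.64 [240. 242.] 124 [0.435 0.155 0.04 ]
top tape 0.57 [324. 255.] 168 [ 0.389 -0.127  0.04 ]
top tape 0.54 [336. 211.] 364 [ 0.535 -0.169  0.04 ]
top tape_blade 0.49 [259. 206.] 1721 [0.555 0.089 0.04 ]
top tape_knob 0.49 [344. 211.] 65 [ 0.536 -0.196  0.04 ]
top bar_stand 0.82 [258. 205.] 1823 [0.558 0.092 0.04 ]
```

View pics/side0.png

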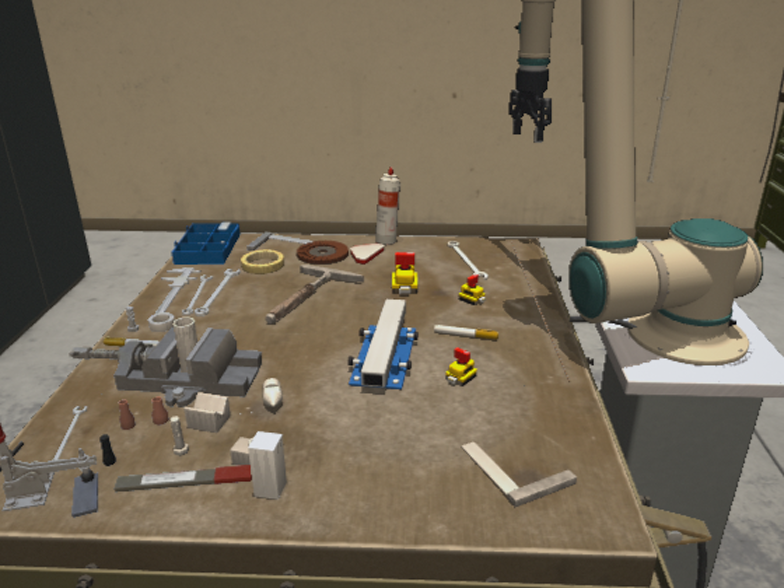

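View pics/top0.png

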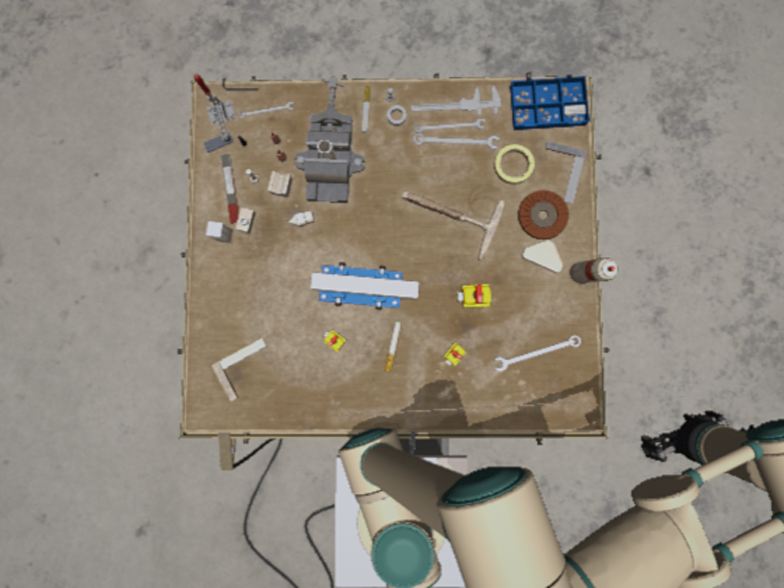

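The three candidates in the top image, in pixels, are (336,211), (240,242) and (324,255). The one at (336,211) covers about 364 px². At 0.3 px/mm that fits 64x54 mm, and the other two are about half that size. I'll confirm this in a crop, which should also show which end of the stand is which.

Run:
```python
from h import *
im=get_image("side");tp=get_image("top")
a=im["pixels"][170:285,235:355,::-1]; b=tp["pixels"][170:270,215:365,::-1]
A=cv2.resize(a,None,fx=5,fy=5,interpolation=cv2.INTER_CUBIC)
cv2.imwrite("pics/c1.png",A)
cv2.imwrite("pics/c2.png",cv2.resize(b,None,fx=5.3,fy=5.3,interpolation=cv2.INTER_CUBIC))
for i,l in((im,"tape"),(tp,"tape"),(tp,"bar_stand"),(im,"bar_stand")):
    for d in masks_of(i,l):
        r=cv2.minAreaRect(np.argwhere(d["region"])[:,::-1].astype(np.float32)); print(l,d["p"],r)
```

```text
tape 0.7 ((288.0, 194.5), (29.0, 16.0), 90.0)
tape 0.66 ((335.2452697753906, 206.85848999023438), (18.54367446899414, 16.757986068725586), 74.05460357666016)
tape 0.65 ((330.10614013671875, 262.4492492675781), (20.46843719482422, 25.294328689575195), 19.440034866333008)
tape 0.27 ((288.5, 206.5), (7.0, 5.0), 0.0)
tape 0.88 ((338.5, 211.0), (16.0, 23.0), 90.0)
tape 0.47 ((238.1600341796875, 242.12002563476562), (14.40000057220459, 10.399999618530273), 36.869895935058594)
bar_stand 0.64 ((260.0939025878906, 203.68528747558594), (77.94427490234375, 31.277454376220703), 4.085616588592529)
bar_stand 0.74 ((273.80059814453125, 245.47743225097656), (44.76746368408203, 67.68307495117188), 12.804265022277832)
```

View pics/c1.png

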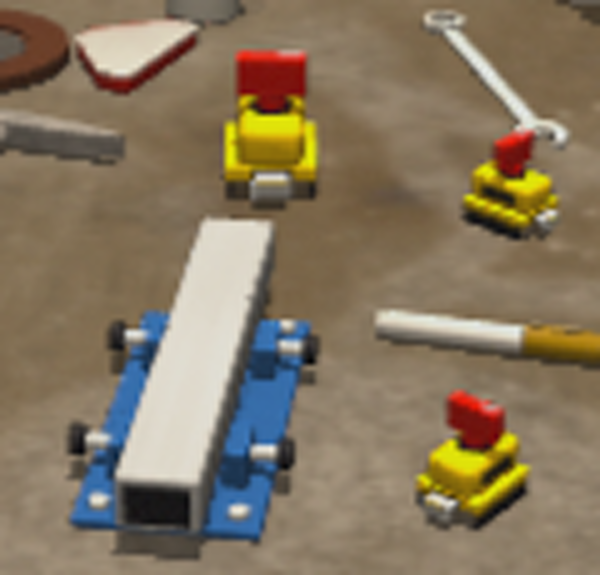

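View pics/c2.png

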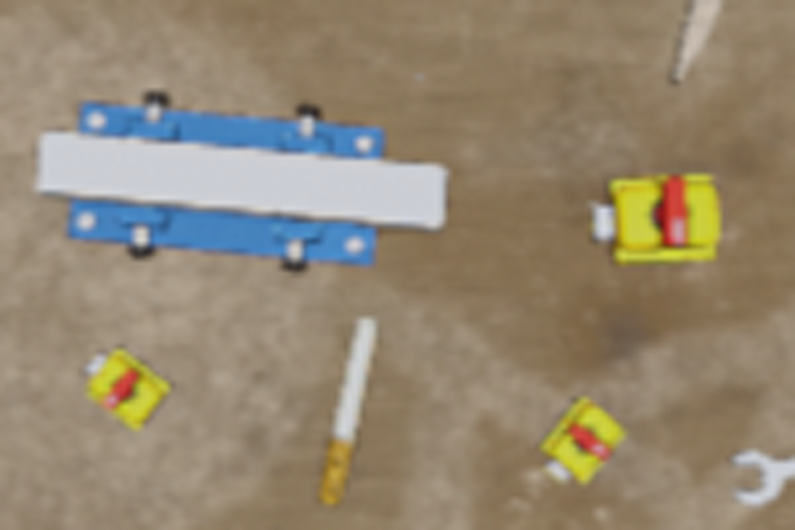

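The large tape is at top (336,211). It has the knob crosswise and its hook points left (+y), roughly along the bar. The two small ones are half-size look-alikes. Next I measure the bar, cradle and tape.

```bash
cat > meas.py <<'E'
from h import *
from scipy.optimize import least_squares
def comp(m,near):
    n,l,s,c=cv2.connectedComponentsWithStats(m.astype(np.uint8),connectivity=4)
    ok=[i for i in range(1,n) if s[i,4]>12]
    i=min(ok,key=lambda i:np.hypot(*(c[i]-near))); return l==i
def red(im,near):
    r,g,b=[im["pixels"][:,:,i].astype(int) for i in range(3)]
    return comp((r>110)&(g<70)&(b<70),near)
def yel(im,near):
    r,g,b=[im["pixels"][:,:,i].astype(int) for i in range(3)]
    return comp((r>120)&(g>100)&(b<80),near)
def pts(m): return np.argwhere(m)[:,::-1].astype(np.float32)
def sil(im,Ps,n=8):
    """mask of the union of convex boxes, antialiased"""
    s=8; M=np.zeros((420*1,560*1),np.float32)
    big=np.zeros((420*s,560*s),np.uint8)
    for P in Ps:
        h=cv2.convexHull(((proj(im,P)+.5)*s).astype(np.float32)); cv2.fillConvexPoly(big,np.round(h).astype(np.int32),255)
    return cv2.resize(big,(560,420),interpolation=cv2.INTER_AREA)/255.
def box(x0,x1,y0,y1,z0,z1): return np.array([[x,y,z] for x in(x0,x1) for y in(y0,y1) for z in(z0,z1)])
def place(P,x,y,z,a):
    c,s=np.cos(a),np.sin(a); return P@np.array([[c,s,0],[-s,c,0],[0,0,1]])+[x,y,z]
E
python3 - <<'E'
from meas import *
sd=get_image("side");tp=get_image("top"); ims=(sd,tp)
def white(im,near):
    p=im["pixels"].astype(int); return comp((p.min(2)>(165 if im is tp else 165))&(p.max(2)-p.min(2)<50),near)
def blue(im,near):
    r,g,b=[im["pixels"][:,:,i].astype(int) for i in range(3)]
    return (b>r+40)&(b>g+15)
W=[white(sd,(273,240)),white(tp,(260,205))]
for w in W: print("white",w.sum(),np.round(cv2.boxPoints(cv2.minAreaRect(pts(w))),1).tolist(), cv2.approxPolyDP(cv2.convexHull(pts(w).astype(np.int32)),2.5,True)[:,0].tolist())
B=[blue(i,None) for i in ims]
for b,(x0,y0,x1,y1) in zip(B,((240,215,310,290),(215,180,300,225))):
    m=np.zeros_like(b); m[y0:y1,x0:x1]=b[y0:y1,x0:x1]
    print("blue",m.sum(),cv2.approxPolyDP(cv2.convexHull(pts(m).astype(np.int32)),2,True)[:,0].tolist())
for im,n in((sd,(288,185)),(tp,(342,210))):
    r=red(im,n); y=yel(im,n)
    print("red",r.sum(),pts(r).mean(0),cv2.minAreaRect(pts(r)),"yel",y.sum(),pts(y).mean(0),cv2.minAreaRect(pts(y)))
E
```

```text
white 801 [[257.79998779296875, 264.6000061035156], [275.79998779296875, 210.60000610351562], [290.5, 215.5], [272.5, 269.5]] [[288, 215], [274, 265], [259, 265], [275, 215]]
white 865 [[221.1999969482422, 205.5], [222.10000610351562, 194.3000030517578], [298.8999938964844, 201.10000610351562], [297.8999938964844, 212.3000030517578]] [[298, 211], [222, 205], [222, 196], [297, 201]]
blue 630 [[296, 235], [286, 277], [249, 273], [264, 232]]
blue 702 [[286, 194], [284, 219], [228, 214], [231, 189]]
red 119 [288.36136 185.09244] ((288.4344482421875, 185.7213134765625), (13.489826202392578, 10.592681884765625), 5.19442892074585) yel 327 [292.40674 197.1682 ] ((291.98980712890625, 196.85787963867188), (16.956798553466797, 37.475948333740234), 85.91438293457031)
red 30 [340.86667 208.46666] ((340.9324645996094, 209.09457397460938), (11.672327995300293, 4.1099748611450195), 80.53767395019531) yel 453 [336.48123 217.79912] ((336.0000305175781, 221.0), (23.769004821777344, 43.081321716308594), 21.801406860351562)
```

```bash
cat >> meas.py <<'E'
from scipy.optimize import minimize
def fit(ims,masks,model,x0,step):
    step=np.array(step); x0=np.array(x0,float)
    f=lambda u: sum(np.abs(sil(im,model(x0+u*step))-m).sum()/max(m.sum(),1) for im,m in zip(ims,masks))
    n=len(x0); S=np.vstack([np.zeros(n),np.eye(n)*1.0]); best=None
    for sg in (1,-1):
        r=minimize(f,np.zeros(n),method="Nelder-Mead",options=dict(initial_simplex=S*sg,xatol=.02,fatol=1e-4,maxiter=250))
        if best is None or r.fun<best.fun: best=r
    return x0+best.x*step,best.fun
def redgrad(im,near,rad=14):
    r=red(im,near).astype(np.uint8); r=cv2.dilate(r,np.ones((3,3)))>0
    p=im["pixels"].astype(float); rr=np.clip((p[:,:,0]-p[:,:,1]-20)/110,0,1); return rr*r
E
python3 - <<'E'
from meas import *
sd=get_image("side");tp=get_image("top"); ims=(sd,tp)
def soft(im,near):
    p=im["pixels"].astype(float)
    hard=comp((p.min(2)>165)&(p.max(2)-p.min(2)<50),near); k=cv2.dilate(hard.astype(np.uint8),np.ones((3,3)))>0
    return np.clip((p[:,:,2]-110)/90,0,1)*k
M=[soft(sd,(273,240)),soft(tp,(260,205))]
top=lambda v:[place(box(-.13,.13,-.02,.02,0,0),v[0],v[1],v[2],v[3])]
x,f=fit(ims,M,top,[.556,.09,.047,np.pi/2-.07],[.006,.006,.005,.03]); print("bar c,z,yaw",x.round(4),f)
for e in(1,-1): print("end",e,np.round([x[0]+e*.13*np.cos(x[3]),x[1]+e*.13*np.sin(x[3])],4))
for im,m in zip(ims,M):
    y,f=fit((im,),(m,),lambda v:top([v[0],v[1],x[2],v[2]]),[x[0],x[1],x[3]],[.006,.006,.03]); print(" single",y.round(4),f)
bx=x
# cradle in top view: hull of blue at low z
r,g,b=[tp["pixels"][:,:,i].astype(int) for i in range(3)]
m=(b>r+40)&(b>g+15); m[:,:215]=0;m[:,300:]=0;m[:180]=0;m[226:]=0
P=np.array([atz(tp,q,.006)[:2] for q in pts(m)]); u=np.array([np.cos(x[3]),np.sin(x[3])]); v=np.array([-u[1],u[0]])
for n,d in(("along",u),("across",v)):
    s=(P-x[:2])@d; print(n,s.min()*1e3,s.max()*1e3)
# knob
M=[redgrad(sd,(288,185)),redgrad(tp,(342,210))]
print([m.sum() for m in M])
kn=lambda v:[place(box(-.007,.007,-.021,.021,-.013,.013),v[0],v[1],.067,v[2])]
for a0 in(np.pi/2,np.pi/2-.15,np.pi/2+.15):
    x,f=fit(ims,M,kn,[.535,-.19,a0],[.005,.005,.05]); print("knob",x.round(4),f)
rect=None
# yellow case top view: tape yaw
p=tp["pixels"].astype(int); m=(p[:,:,0]>120)&(p[:,:,1]>100)&(p[:,:,2]<80); m[:,:325]=0;m[:,355:]=0;m[:198]=0;m[226:]=0
m=m|(redgrad(tp,(342,210))>.3); print("case",m.sum(),cv2.minAreaRect(pts(m)),[atz(tp,q,.035)[:2].round(4).tolist() for q in cv2.boxPoints(cv2.minAreaRect(pts(m)))])
case=lambda v:[place(box(-.032,.032,-.027,.027,0,.036),v[0],v[1],.012,v[2]),place(box(-.03,.03,-.029,.029,-.012,.0),v[0],v[1],.012,v[2])]
x,f=fit((tp,),(m.astype(float),),case,[.535,-.19,np.pi/2-.03],[.005,.005,.05]); print("case fit",x.round(4),f)
x,f=fit((tp,),(m.astype(float),),case,[.535,-.19,np.pi/2+.1],[.005,.005,-.05]); print("case fit",x.round(4),f)
E
```

```text
bar c,z,yaw [0.5632 0.087  0.0422 1.475 ] 0.12291139334818552
end 1 [0.5756 0.2164]
end -1 [ 0.5507 -0.0425]
 single [0.5632 0.0868 1.475 ] 0.06490460345160673
 single [0.5633 0.0872 1.4765] 0.05461250223041693
along -88.2446102782717 110.83644698593899
across -44.00266367234743 46.32464180635585
[np.float64(114.92727272727272), np.float64(44.78181818181818)]
knob [ 0.5374 -0.1818  1.5345] 1.062685070818024
knob [ 0.5378 -0.1827  1.4664] 1.0682613091880568
knob [ 0.5383 -0.183   1.682 ] 1.0787753298261964
case 401 ((339.5, 211.5), (27.0, 29.0), 90.0) [[0.5801, -0.1331], [0.5796, -0.2306], [0.4886, -0.2286], [0.4889, -0.1317]]
case fit [ 0.5365 -0.1837  1.5998] 0.2909979952080583
case fit [ 0.5371 -0.1838  1.6205] 0.29135005623196913
```

Run:
```python
from meas import *
sd=get_image("side");tp=get_image("top")
o=[]
for im,(a,b,c,d) in((sd,(278,176,300,196)),(tp,(332,198,352,222))):
    p=im["pixels"].astype(float); w=np.clip((p[:,:,0]-p[:,:,1]-40)/110,0,1); k=np.zeros_like(w); k[b:d,a:c]=w[b:d,a:c]
    yy,xx=np.mgrid[:420,:560]; c0=np.array([(k*xx).sum(),(k*yy).sum()])/k.sum()
    cov=np.cov(np.vstack([xx.ravel(),yy.ravel()]),aweights=k.ravel()); o.append((im,k,c0)); print(k.sum(),c0,cov.round(2).tolist())
    print(proj(im,[[.5374,-.1818,.067]]))
K1,R1,t1=cam(sd);K2,R2,t2=cam(tp)
X=cv2.triangulatePoints(K1@np.c_[R1,t1],K2@np.c_[R2,t2],o[0][2][:,None],o[1][2][:,None]); X=X[:3]/X[3]; print("tri",X.ravel())
ims=(sd,tp);M=[a[1] for a in o]
kn=lambda v:[place(box(-.007,.007,-.021,.021,-.013,.013),v[0],v[1],v[2],v[3])]
for a0 in (1.45,1.55,1.65):
    x,f=fit(ims,M,kn,[.5374,-.183,.067,a0],[.005,.005,.004,.05]); print("knob",x.round(4),f)
q=[]
for r in range(203,217):
    k=M[1][r]; 
    if k.sum()>1: q.append((r,(k*np.arange(560)).sum()/k.sum(),round(k.sum(),1)))
print(q); a=np.polyfit([v[0] for v in q],[v[1] for v in q],1); print("slope",a)
```

```text
90.52727272727273 [288.63446475 184.22635067] [[14.2, 0.79], [0.79, 9.05]]
[[288.47482318 184.56262396]]
36.97272727272727 [341.46815835 208.87509221] [[1.68, -0.71], [-0.71, 11.42]]
[[341.0628189  209.71837585]]
tri [ 0.53820351 -0.18304932  0.06765373]
knob [ 0.5381 -0.1834  0.0656  1.442 ] 1.6923995614986185
knob [ 0.5373 -0.1833  0.0659  1.5636] 1.6775185100476526
knob [ 0.5382 -0.1831  0.0662  1.6237] 1.698759634135779
[(204, np.float64(341.87341772151893), np.float64(2.9)), (205, np.float64(341.6675749318801), np.float64(3.3)), (206, np.float64(341.600566572238), np.float64(3.2)), (207, np.float64(341.5726256983241), np.float64(3.3)), (208, np.float64(341.6553524804177), np.float64(3.5)), (209, np.float64(341.45922746781116), np.float64(4.2)), (210, np.float64(341.3617886178862), np.float64(4.5)), (211, np.float64(341.14018691588785), np.float64(2.9)), (212, np.float64(341.0721153846153), np.float64(1.9)), (213, np.float64(341.0364583333333), np.float64(1.7)), (214, np.float64(341.13846153846157), np.float64(1.8)), (215, np.float64(341.4175438596491), np.float64(2.6))]
slope [-6.24855867e-02  3.54507007e+02]
```

>>> play_rows([
  {"fingers": -0.2, "dx": 14, "dy": 16, "turn": 0.12},
  {"fingers": -0.2, "dx": 14, "dy": 16, "turn": 0.12},
  {"fingers": -0.2, "dx": 14, "dy": 16, "turn": 0.12},
  {"fingers": -0.2, "dx": 14, "dy": 16, "turn": 0.12},
  {"fingers": -0.2, "dx": 14, "dy": 16, "turn": 0.12},
  {"fingers": -0.2, "dx": 14, "dy": 16, "turn": 0.12},
  {"fingers": -0.2, "dx": 14, "dy": 16, "turn": 0.12},
  {"fingers": -0.2, "dx": 14, "dy": 16, "turn": 0.12},
  {"fingers": -0.2, "dx": 14, "dy": 16, "turn": 0.12},
  {"fingers": -0.2, "dx": 14, "dy": 16, "turn": 0.12},
  {"fingers": -0.2, "dx": 14, "dy": 16, "turn": 0.12},
  {"fingers": -0.2, "dx": 14, "dy": 16, "turn": 0.12},
  {"fingers": -0.2, "dx": 14, "dy": 16, "turn": 0.12},
  {"fingers": -0.2, "dx": 14, "dy": 16, "turn": 0.12},
  {"fingers": -0.2, "dx": 14, "dy": 16, "turn": 0.12},
  {"fingers": -0.2, "dx": 14, "dy": 16, "turn": 0.12},
  {"fingers": -0.2, "dx": 14, "dy": 16, "turn": 0.12},
  {"fingers": -0.2, "dx": 14, "dy": 16, "turn": 0.12},
  {"fingers": -0.2, "dx": 14, "dy": 16, "turn": 0.12},
  {"fingers": -0.2, "dx": 14, "dy": 16, "turn": 0.12},
])

```text
invalid input at $.series[0]: expected keys fingers, dx, dy, dz, turn
```

>>> play_rows([
  {"fingers": -0.2, "dx": 14, "dy": 16, "dz": 0, "turn": 0.12},
  {"fingers": -0.2, "dx": 14, "dy": 16, "dz": 0, "turn": 0.12},
  {"fingers": -0.2, "dx": 14, "dy": 16, "dz": 0, "turn": 0.12},
  {"fingers": -0.2, "dx": 14, "dy": 16, "dz": 0, "turn": 0.12},
  {"fingers": -0.2, "dx": 14, "dy": 16, "dz": 0, "turn": 0.12},
  {"fingers": -0.2, "dx": 14, "dy": 16, "dz": 0, "turn": 0.12},
  {"fingers": -0.2, "dx": 14, "dy": 16, "dz": 0, "turn": 0.12},
  {"fingers": -0.2, "dx": 14, "dy": 16, "dz": 0, "turn": 0.12},
  {"fingers": -0.2, "dx": 14, "dy": 16, "dz": 0, "turn": 0.12},
  {"fingers": -0.2, "dx": 14, "dy": 16, "dz": 0, "turn": 0.12},
  {"fingers": -0.2, "dx": 14, "dy": 16, "dz": 0, "turn": 0.12},
  {"fingers": -0.2, "dx": 14, "dy": 16, "dz": 0, "turn": 0.12},
  {"fingers": -0.2, "dx": 14, "dy": 16, "dz": 0, "turn": 0.12},
  {"fingers": -0.2, "dx": 14, "dy": 16, "dz": 0, "turn": 0.12},
  {"fingers": -0.2, "dx": 14, "dy": 16, "dz": 0, "turn": 0.12},
  {"fingers": -0.2, "dx": 14, "dy": 16, "dz": 0, "turn": 0.12},
  {"fingers": -0.2, "dx": 14, "dy": 16, "dz": 0, "turn": 0.12},
  {"fingers": -0.2, "dx": 14, "dy": 16, "dz": 0, "turn": 0.12},
  {"fingers": -0.2, "dx": 14, "dy": 16, "dz": 0, "turn": 0.12},
  {"fingers": -0.2, "dx": 14, "dy": 16, "dz": 0, "turn": 0.12},
])

```text
clock: 2.77
position: [0.5437, -0.1834, 0.2432]
ee_rot: [0.001, 0.77, 0.638, 0.003]
contact_force: [-0.3, -0.7, -0.4]
width: 0.0512
```

>>> play_rows([
  {"fingers": -0.2, "dx": -3, "dy": 0, "dz": -25, "turn": 0.07},
  {"fingers": -0.2, "dx": -3, "dy": 0, "dz": -25, "turn": 0.07},
  {"fingers": -0.2, "dx": 0, "dy": 0, "dz": -25, "turn": 0},
  {"fingers": -0.2, "dx": 0, "dy": 0, "dz": -25, "turn": 0},
  {"fingers": -0.2, "dx": 0, "dy": 0, "dz": -20, "turn": 0},
  {"fingers": -0.2, "dx": 0, "dy": 0, "dz": -15, "turn": 0},
  {"fingers": -0.2, "dx": 0, "dy": 0, "dz": -10, "turn": 0},
  {"fingers": -0.2, "dx": 0, "dy": 0, "dz": 0, "turn": 0},
])

```text
clock: 3.43
position: [0.5427, -0.1784, 0.0947]
ee_rot: [0.005, 0.717, 0.697, 0.006]
contact_force: [0.3, -0.5, -0.1]
width: 0.0515
```

>>> play_rows([
  {"fingers": -0.2, "dx": -4, "dy": -4, "dz": 0, "turn": -0.01},
  {"fingers": -0.2, "dx": 0, "dy": 0, "dz": 0, "turn": 0},
  {"fingers": -0.2, "dx": 0, "dy": 0, "dz": -10, "turn": 0},
  {"fingers": -0.2, "dx": 0, "dy": 0, "dz": -10, "turn": 0},
  {"fingers": -0.2, "dx": 0, "dy": 0, "dz": -8, "turn": 0},
  {"fingers": -0.2, "dx": 0, "dy": 0, "dz": 0, "turn": 0},
  {"fingers": -0.2, "dx": 0, "dy": 0, "dz": 0, "turn": 0},
])

```text
clock: 4.02
position: [0.5402, -0.1842, 0.0669]
ee_rot: [0.007, 0.721, 0.693, 0.007]
contact_force: [0.3, 0.0, -0.6]
width: 0.0514
```

Run:
```python
from h import *
s=get_state(); print(s["position"],s["ee_rot"],s["contact_force"])
```

```text
[ 0.54020646 -0.18415938  0.06690294] [0.00743008 0.72077644 0.69309259 0.00698397] [ 0.28753712  0.01031426 -0.61557576]
```

>>> play_rows([
  {"fingers": -0.2, "dx": -2, "dy": 0, "dz": -3, "turn": 0},
  {"fingers": 0.2, "dx": 0, "dy": 0, "dz": 0, "turn": 0},
  {"fingers": 0.4, "dx": 0, "dy": 0, "dz": 0, "turn": 0},
  {"fingers": 0.5, "dx": 0, "dy": 0, "dz": 0, "turn": 0},
  {"fingers": 0.6, "dx": 0, "dy": 0, "dz": 0, "turn": 0},
  {"fingers": 0.7, "dx": 0, "dy": 0, "dz": 0, "turn": 0},
  {"fingers": 0.8, "dx": 0, "dy": 0, "dz": 0, "turn": 0},
  {"fingers": 0.9, "dx": 0, "dy": 0, "dz": 0, "turn": 0},
  {"fingers": 1, "dx": 0, "dy": 0, "dz": 0, "turn": 0},
  {"fingers": 1, "dx": 0, "dy": 0, "dz": 0, "turn": 0},
  {"fingers": 1, "dx": 0, "dy": 0, "dz": 0, "turn": 0},
], squeeze=40)

```text
clock: 4.93
position: [0.5382, -0.1831, 0.0639]
ee_rot: [0.007, 0.721, 0.693, 0.008]
contact_force: [-0.1, 1.4, -1.2]
width: 0.0135
```

>>> play_rows([
  {"fingers": 1, "dx": 0, "dy": 0, "dz": 12, "turn": 0},
  {"fingers": 1, "dx": 0, "dy": 0, "dz": 20, "turn": 0},
  {"fingers": 1, "dx": 0, "dy": 0, "dz": 25, "turn": 0},
  {"fingers": 1, "dx": 0, "dy": 0, "dz": 20, "turn": 0},
  {"fingers": 1, "dx": 0, "dy": 0, "dz": 12, "turn": 0},
  {"fingers": 1, "dx": 3, "dy": 12, "dz": 0, "turn": -0.01},
  {"fingers": 1, "dx": 3, "dy": 24, "dz": 0, "turn": -0.01},
  {"fingers": 1, "dx": 3, "dy": 28, "dz": 0, "turn": -0.01},
  {"fingers": 1, "dx": 3, "dy": 28, "dz": 0, "turn": -0.01},
  {"fingers": 1, "dx": 3, "dy": 28, "dz": 0, "turn": -0.01},
  {"fingers": 1, "dx": 3, "dy": 28, "dz": 0, "turn": -0.01},
  {"fingers": 1, "dx": 3, "dy": 28, "dz": 0, "turn": -0.01},
  {"fingers": 1, "dx": 3, "dy": 28, "dz": 0, "turn": -0.01},
  {"fingers": 1, "dx": 3, "dy": 28, "dz": 0, "turn": -0.01},
  {"fingers": 1, "dx": 3, "dy": 28, "dz": 0, "turn": -0.01},
  {"fingers": 1, "dx": 3, "dy": 28, "dz": 0, "turn": -0.01},
  {"fingers": 1, "dx": 3, "dy": 24, "dz": 0, "turn": -0.01},
  {"fingers": 1, "dx": 0, "dy": 12, "dz": 0, "turn": -0.01},
  {"fingers": 1, "dx": 0, "dy": 0, "dz": 0, "turn": 0},
  {"fingers": 1, "dx": 0, "dy": 0, "dz": 0, "turn": 0},
])

```text
clock: 6.6
position: [0.5628, 0.1518, 0.1428]
ee_rot: [-0.001, 0.768, 0.641, -0.004]
contact_force: [0.4, -0.5, -3.9]
width: 0.0134
```

Run:
```python
from h import *
s=get_state(); print({k:np.round(s[k],4) for k in("clock","qpos","position","ee_rot","contact_force","moment","width")}, "yaw",np.degrees(2*np.arctan2(s["ee_rot"][2],s["ee_rot"][1])))
im=get_image("side"); u=proj(im,[s["position"]])[0].astype(int); print(u); save(im,"pics/s2.png",(u[0]-60,u[1]-40,u[0]+60,u[1]+60),6)
im=get_image("top"); u=proj(im,[s["position"]])[0].astype(int); print(u); save(im,"pics/t2.png",(u[0]-50,u[1]-40,u[0]+80,u[1]+50),6)
```

```text
{'clock': np.float64(6.6), 'qpos': array([ 0.1461,  0.3625,  1.6351, -0.0035,  1.1517, -1.2432]), 'position': array([0.5628, 0.1518, 0.1428]), 'ee_rot': array([-6.000e-04,  7.678e-01,  6.407e-01, -4.100e-03]), 'contact_force': array([ 0.4195, -0.5283, -3.8999]), 'moment': array([-0.0478,  0.001 ,  0.0085]), 'width': np.float64(0.0134)} yaw 79.68606784085999
[272 212]
[236 200]
```

View pics/s2.png

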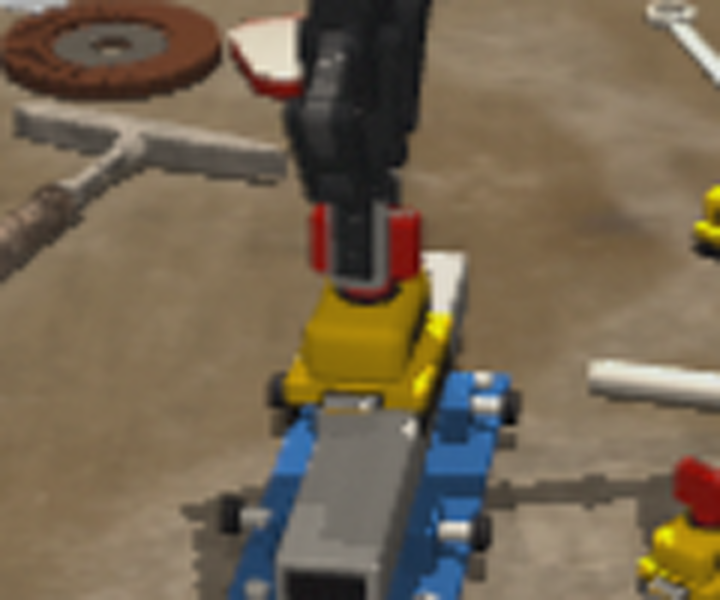

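The tape hangs level above the bar and the red bar is gripped nearly centred. The hook shows at crop (352,402), with the bar's open +y end below it. Next I compute the lateral offset and yaw from the pixels.

Run:
```python
from meas import *
im=get_image("side"); p=im["pixels"].astype(float)
T=np.array([.5628,.1518,.1428-.0519])
R=p[:,:,0]-p[:,:,1]
print("red rows"); 
for r in range(207,219): print(r,R[r,260:286].astype(int).tolist())
print("hook");
for r in range(236,243): print(r,p[r,262:290,2].astype(int).tolist())
r=lambda a:np.radians(a)
print("knob pred",proj(im,place(np.array([[.007,-.021,.055],[.007,.021,.055],[-.007,-.021,.055],[-.007,.021,.055]]),*T,r(79.7))).round(1).tolist())
for a in(80,84,88):
    print(a,"hook z-3",proj(im,place(np.array([[.042,-.012,-.003],[.042,.012,-.003],[.032,-.027,.004],[.032,.027,.004]]),*T,r(a))).round(1).tolist())
B=np.array([.5632,.087,.0422]); print("bar near end",proj(im,place(np.array([[.13,-.02,0],[.13,.02,0]]),*B,1.475)).round(1).tolist())
for q in(264,266,268,270): print(q,p[q,248:282].mean(1).astype(int).tolist())
```

```text
red rows
207 [19, 20, 21, 37, 101, 129, 72, 24, 0, 1, 0, -1, -1, 0, 2, 3, 20, 55, 59, 41, 35, 72, 30, 20, 20, 19]
208 [19, 20, 19, 38, 93, 115, 66, 21, 0, -1, 0, -1, 0, 0, 2, 3, 21, 100, 113, 98, 93, 94, 38, 20, 21, 21]
209 [19, 19, 18, 39, 88, 103, 61, 19, 1, 1, 0, 0, -1, 0, 2, 4, 19, 96, 115, 122, 115, 89, 35, 22, 22, 22]
210 [18, 16, 16, 38, 86, 106, 60, 19, -1, -2, -1, 0, 0, -2, 2, 2, 18, 90, 105, 108, 109, 83, 34, 22, 22, 21]
211 [16, 16, 18, 39, 86, 104, 59, 17, 0, 0, 0, -1, -1, 1, 2, 3, 17, 87, 107, 105, 103, 79, 34, 22, 19, 20]
212 [16, 17, 17, 32, 84, 104, 60, 16, 0, -1, 0, -1, 0, 1, 1, 3, 17, 87, 103, 105, 103, 82, 34, 23, 20, 19]
213 [16, 17, 17, 30, 83, 105, 60, 14, 0, -1, 0, -1, -1, -2, 3, 4, 17, 88, 104, 102, 101, 82, 42, 22, 20, 18]
214 [20, 18, 17, 30, 84, 106, 60, 17, 0, 1, -2, -1, 1, -1, 2, 3, 18, 88, 108, 104, 103, 79, 34, 12, 8, 4]
215 [20, 21, 20, 30, 77, 103, 60, 15, -1, -2, -1, 0, 0, 0, 0, 3, 16, 85, 101, 108, 102, 80, 35, 12, 6, 5]
216 [21, 21, 21, 22, 65, 108, 80, 20, -1, 1, 1, -1, 1, 0, 2, 3, 18, 83, 108, 104, 101, 79, 39, 12, 6, 5]
217 [21, 20, 19, 19, 24, 
[... 1306 characters left out ...]
2.7], [276.0, 243.1], [259.1, 237.6], [283.0, 238.4]]
bar near end [[256.4, 264.9], [274.0, 266.2]]
264 [83, 75, 70, 68, 67, 68, 67, 68, 59, 54, 114, 128, 127, 127, 129, 129, 129, 127, 127, 127, 128, 127, 128, 130, 129, 127, 121, 88, 67, 64, 61, 55, 55, 55]
266 [84, 85, 84, 72, 68, 66, 68, 68, 68, 68, 100, 95, 91, 103, 106, 109, 110, 112, 113, 116, 116, 118, 120, 126, 129, 164, 162, 97, 63, 63, 59, 53, 54, 52]
268 [82, 83, 78, 73, 68, 82, 93, 85, 71, 67, 92, 61, 27, 23, 24, 25, 25, 30, 29, 28, 32, 35, 35, 40, 50, 99, 100, 73, 63, 62, 60, 60, 60, 59]
270 [78, 65, 69, 70, 74, 123, 132, 127, 90, 65, 90, 60, 30, 27, 22, 23, 23, 23, 24, 22, 21, 22, 22, 22, 21, 95, 101, 74, 62, 59, 60, 60, 60, 91]
```

View pics/t2.png

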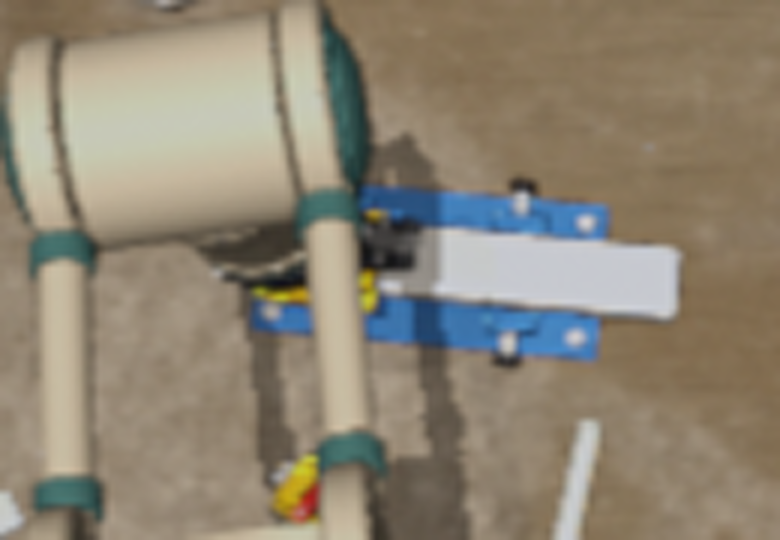

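The top view is hidden by the arm. In the side view the tape lines up with the bar to within about 1 mm. I'll move above the placing spot.

>>> play_rows([
  {"fingers": 1, "dx": 4, "dy": 14, "dz": -6, "turn": 0},
  {"fingers": 1, "dx": 4, "dy": 12, "dz": -8, "turn": 0},
  {"fingers": 1, "dx": 2, "dy": 5, "dz": -8, "turn": 0},
  {"fingers": 1, "dx": 0, "dy": 0, "dz": 0, "turn": 0},
  {"fingers": 1, "dx": 0, "dy": 0, "dz": 0, "turn": 0},
])

```text
clock: 7.17
position: [0.5745, 0.18, 0.119]
ee_rot: [0.0, 0.77, 0.638, -0.004]
contact_force: [0.2, 0.2, -4.3]
width: 0.0132
```

```bash
cat > st.py <<'E'
from h import *
s=get_state(); q=s["ee_rot"]
print(round(s["clock"],2),np.round(s["position"]*1e3,1),"yaw",round(np.degrees(2*np.arctan2(q[2],q[1])),2),"F",s["contact_force"].round(2),"M",s["moment"].round(3),"w",round(s["width"],4),"q",q.round(4))
B=np.array([.5632,.087]);u=np.array([.0957,.9954]);d=s["position"][:2]-B
print("along %.1f lateral(+ = left of +x, i.e. -x world) %.1f"%(d@u*1e3,(-d[0]*u[1]+d[1]*u[0])*1e3))
E
python3 st.py
```

```text
7.17 [574.5 180.  119. ] yaw 79.26 F [ 0.21  0.2  -4.26] M [0.015 0.01  0.017] w 0.0132 q [ 1.000e-04  7.702e-01  6.378e-01 -4.300e-03]
along 93.7 lateral(+ = left of +x, i.e. -x world) -2.3
```

>>> play_rows([
  {"fingers": 1, "dx": -1.5, "dy": 2.5, "dz": 0, "turn": 0.015},
  {"fingers": 1, "dx": 0, "dy": 0, "dz": 0, "turn": 0},
  {"fingers": 1, "dx": 0, "dy": 0, "dz": -5, "turn": 0},
  {"fingers": 1, "dx": 0, "dy": 0, "dz": -4, "turn": 0},
  {"fingers": 1, "dx": 0, "dy": 0, "dz": 0, "turn": 0},
])

```text
clock: 7.58
position: [0.5725, 0.1818, 0.109]
ee_rot: [0.0, 0.765, 0.644, -0.005]
contact_force: [0.1, -0.0, -4.5]
width: 0.0131
```

```bash
python3 st.py
python3 - <<'E'
from h import *
im=get_image("side");save(im,"pics/s3.png",(225,190,325,280),7)
E
```

```text
7.58 [572.5 181.8 109. ] yaw 80.21 F [ 0.05 -0.01 -4.54] M [-0.041 -0.024 -0.   ] w 0.0131 q [ 3.000e-04  7.649e-01  6.442e-01 -5.000e-03]
along 95.2 lateral(+ = left of +x, i.e. -x world) -0.2
```

View pics/s3.png

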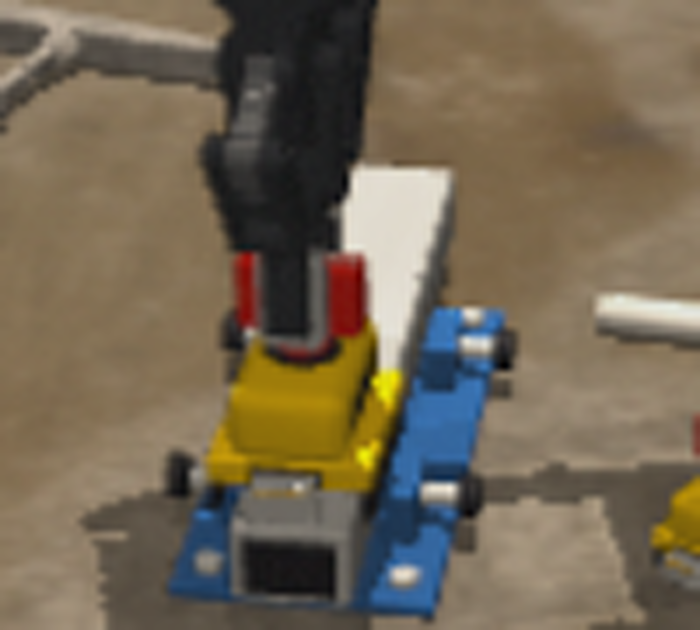

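Run:
```python
from meas import *
im=get_image("side"); p=im["pixels"].astype(float)
T=np.array([.5725,.1818,.109-.0519])
def edges(row,v,lo,hi,thr):
    x=v[row,lo:hi]; k=np.where(x>thr)[0]
    if len(k)==0: return None
    a,b=k[0],k[-1]; ia=lo+a-(x[a]-thr)/(x[a]-x[a-1]) if a else lo; ib=lo+b+(x[b]-thr)/(x[b]-x[b+1]); return round(ia,2),round(ib,2)
Y=p[:,:,0]-p[:,:,2]
for r in range(240,261): print(r,"yel",edges(r,Y,245,300,60),"gray",p[r,254:286].min(1).astype(int).tolist() if r>255 else "")
for r in (266,268,270,272): print(r,"bar",p[r,252:282].mean(1).astype(int).tolist())
B=np.array([.5632,.087,.0422]); print("bar near end",proj(im,place(np.array([[.13,-.02,0],[.13,.02,0],[.13,-.02,-.03],[.13,.02,-.03]]),*B,1.475)).round(1).tolist())
for a in(80,82,84,86):
    print(a,"hook(-5,z-2)",proj(im,place(np.array([[.044,-.012,-.002],[.044,.012,-.002]]),*T,np.radians(a))).round(1).tolist(),"flange front z+4, rear",proj(im,place(np.array([[.032,.027,.004],[.032,-.027,.004],[-.032,.027,.004]]),*T,np.radians(a))).round(1).tolist())
```

```text
240 yel (np.float64(259.35), np.float64(277.83)) gray 
241 yel (np.float64(259.27), np.float64(277.08)) gray 
242 yel (np.float64(258.69), np.float64(281.0)) gray 
243 yel (np.float64(258.28), np.float64(282.33)) gray 
244 yel (np.float64(257.67), np.float64(282.44)) gray 
245 yel (np.float64(257.25), np.float64(282.12)) gray 
246 yel (np.float64(257.1), np.float64(281.81)) gray 
247 yel (np.float64(256.83), np.float64(281.62)) gray 
248 yel (np.float64(256.57), np.float64(281.34)) gray 
249 yel (np.float64(256.24), np.float64(280.91)) gray 
250 yel (np.float64(255.47), np.float64(280.53)) gray 
251 yel (np.float64(255.08), np.float64(279.95)) gray 
252 yel (np.float64(254.38), np.float64(279.7)) gray 
253 yel (np.float64(254.11), np.float64(279.67)) gray 
254 yel (np.float64(253.41), np.float64(279.44)) gray 
255 yel (np.float64(253.26), np.float64(278.88)) gray 
256 yel (np.float64(253.62), np.float64(278.68)) gray [61, 10, 10, 10, 10, 10, 10, 10, 13, 10, 10, 10, 10, 10, 10, 10, 10, 10, 10, 10, 10, 10, 10, 10, 10, 20, 30, 49, 54, 53, 56, 43]
257 yel (np.float64(253.92), np.float64(
[... 1106 characters left out ...]
4, 104]
272 bar [69, 75, 79, 78, 71, 59, 90, 70, 36, 23, 21, 25, 24, 24, 22, 23, 23, 23, 24, 24, 20, 92, 97, 71, 62, 58, 59, 92, 121, 185]
bar near end [[256.4, 264.9], [274.0, 266.2], [256.8, 276.0], [274.2, 277.4]]
80 hook(-5,z-2) [[257.5, 262.2], [268.0, 263.4]] flange front z+4, rear [[275.8, 259.0], [252.4, 256.3], [282.2, 244.6]]
82 hook(-5,z-2) [[258.1, 262.3], [268.7, 263.4]] flange front z+4, rear [[276.4, 258.8], [252.8, 256.6], [281.8, 244.4]]
84 hook(-5,z-2) [[258.8, 262.5], [269.4, 263.3]] flange front z+4, rear [[277.0, 258.7], [253.2, 256.8], [281.4, 244.1]]
86 hook(-5,z-2) [[259.4, 262.6], [270.2, 263.3]] flange front z+4, rear [[277.5, 258.5], [253.6, 257.1], [280.9, 243.9]]
```

Compared with projections, the tape's flange, hook and the bar end all show the same shift of about +0.8 px. So the tape sits within about 0.5 mm and 1-2° of the bar. I'll descend gently.

>>> play_rows([
  {"fingers": 1, "dx": 0, "dy": 0, "dz": -2, "turn": 0},
  {"fingers": 1, "dx": 0, "dy": 0, "dz": -2, "turn": 0},
  {"fingers": 1, "dx": 0, "dy": 0, "dz": -2, "turn": 0},
  {"fingers": 1, "dx": 0, "dy": 0, "dz": 0, "turn": 0},
])

```text
clock: 8.02
position: [0.5732, 0.1817, 0.1037]
ee_rot: [0.001, 0.765, 0.644, -0.004]
contact_force: [-0.3, -0.4, -4.2]
width: 0.0131
```

```bash
python3 st.py
```

```text
8.02 [573.2 181.7 103.7] yaw 80.19 F [-0.32 -0.45 -4.17] M [ 0.02  -0.015  0.015] w 0.0131 q [ 0.0008  0.765   0.6441 -0.0041]
along 95.2 lateral(+ = left of +x, i.e. -x world) -0.9
```

>>> play_rows([
  {"fingers": 1, "dx": -0.5, "dy": 0, "dz": -1.5, "turn": 0},
  {"fingers": 1, "dx": 0, "dy": 0, "dz": -1.5, "turn": 0},
  {"fingers": 1, "dx": 0, "dy": 0, "dz": -1.5, "turn": 0},
  {"fingers": 1, "dx": 0, "dy": 0, "dz": 0, "turn": 0},
])

```text
clock: 8.35
position: [0.5727, 0.1816, 0.0987]
ee_rot: [0.001, 0.765, 0.644, -0.004]
contact_force: [-0.1, -0.1, -4.0]
width: 0.0133
```

```bash
python3 st.py
```

```text
8.35 [572.7 181.6  98.7] yaw 80.19 F [-0.1  -0.13 -3.99] M [-0.015  0.014 -0.004] w 0.0133 q [ 0.0008  0.765   0.644  -0.0041]
along 95.1 lateral(+ = left of +x, i.e. -x world) -0.4
```

>>> play_rows([
  {"fingers": 1, "dx": 0, "dy": 0, "dz": -1, "turn": 0},
  {"fingers": 1, "dx": 0, "dy": 0, "dz": -1, "turn": 0},
  {"fingers": 1, "dx": 0, "dy": 0, "dz": -0.7, "turn": 0},
  {"fingers": 1, "dx": 0, "dy": 0, "dz": 0, "turn": 0},
])

```text
clock: 8.68
position: [0.5729, 0.1817, 0.0963]
ee_rot: [0.001, 0.765, 0.644, -0.004]
contact_force: [0.0, 0.4, -3.3]
width: 0.0135
```

```bash
python3 st.py
```

```text
8.68 [572.9 181.7  96.3] yaw 80.19 F [ 0.02  0.43 -3.34] M [ 0.015 -0.035 -0.005] w 0.0135 q [ 0.001   0.765   0.6441 -0.0038]
along 95.2 lateral(+ = left of +x, i.e. -x world) -0.6
```

>>> play_rows([
  {"fingers": 1, "dx": 0, "dy": 0, "dz": -0.7, "turn": 0},
  {"fingers": 1, "dx": 0, "dy": 0, "dz": 0, "turn": 0},
])

```text
clock: 8.85
position: [0.573, 0.1818, 0.0964]
ee_rot: [0.001, 0.765, 0.644, -0.004]
contact_force: [0.3, 1.2, -4.2]
width: 0.0131
```

```bash
python3 st.py
```

```text
8.85 [573.  181.8  96.4] yaw 80.19 F [ 0.34  1.17 -4.19] M [ 0.004 -0.027 -0.018] w 0.0131 q [ 0.0011  0.765   0.6441 -0.0035]
along 95.3 lateral(+ = left of +x, i.e. -x world) -0.7
```

>>> play_rows([
  {"fingers": 1, "dx": 0, "dy": 0, "dz": -1.5, "turn": 0},
  {"fingers": 1, "dx": 0, "dy": 0, "dz": -1, "turn": 0},
])

```text
clock: 9.02
position: [0.5731, 0.1818, 0.096]
ee_rot: [0.001, 0.765, 0.644, -0.003]
contact_force: [-3.0, -1.4, 5.3]
width: 0.0132
```

```bash
python3 st.py
```

```text
9.02 [573.1 181.8  96. ] yaw 80.19 F [-3.02 -1.44  5.26] M [-0.17   0.392  0.   ] w 0.0132 q [ 0.0014  0.765   0.6441 -0.003 ]
along 95.4 lateral(+ = left of +x, i.e. -x world) -0.8
```

Contact at TCP z = 96, so the bar top is about 44 mm. I'll ease up about 1 mm and start drawing back, watching for the hook force.

>>> play_rows([
  {"fingers": 1, "dx": 0, "dy": 0, "dz": 1.0, "turn": 0},
  {"fingers": 1, "dx": 0, "dy": 0, "dz": 0, "turn": 0},
  {"fingers": 1, "dx": 0, "dy": 0, "dz": 0, "turn": 0},
])

```text
clock: 9.27
position: [0.5735, 0.1819, 0.097]
ee_rot: [0.002, 0.765, 0.644, -0.002]
contact_force: [0.4, -0.2, -4.0]
width: 0.0131
```

```bash
python3 st.py
```

```text
9.27 [573.5 181.9  97. ] yaw 80.19 F [ 0.41 -0.24 -3.99] M [0.001 0.057 0.041] w 0.0131 q [ 0.0017  0.765   0.6441 -0.0024]
along 95.5 lateral(+ = left of +x, i.e. -x world) -1.1
```

>>> play_rows([
  {"fingers": 1, "dx": -0.3, "dy": -2, "dz": 0, "turn": 0},
  {"fingers": 1, "dx": -0.3, "dy": -2, "dz": 0, "turn": 0},
  {"fingers": 1, "dx": 0, "dy": 0, "dz": 0, "turn": 0},
])

```text
clock: 9.52
position: [0.5728, 0.1778, 0.0961]
ee_rot: [0.001, 0.765, 0.644, -0.003]
contact_force: [-0.4, -1.6, -0.6]
width: 0.0132
```

```bash
python3 st.py
```

```text
9.52 [572.8 177.8  96.1] yaw 80.2 F [-0.39 -1.61 -0.6 ] M [0.071 0.081 0.041] w 0.0132 q [ 0.0014  0.7649  0.6441 -0.0026]
along 91.3 lateral(+ = left of +x, i.e. -x world) -0.8
```

>>> play_rows([
  {"fingers": 1, "dx": -0.3, "dy": -2, "dz": 0.6, "turn": 0},
  {"fingers": 1, "dx": -0.3, "dy": -2, "dz": 0.3, "turn": 0},
  {"fingers": 1, "dx": 0, "dy": 0, "dz": 0.2, "turn": 0},
])

```text
clock: 9.77
position: [0.5724, 0.1748, 0.0967]
ee_rot: [0.0, 0.765, 0.644, -0.001]
contact_force: [-0.1, 2.2, -4.0]
width: 0.0135
```

```bash
python3 st.py
```

```text
9.77 [572.4 174.8  96.7] yaw 80.14 F [-0.08  2.17 -3.98] M [0.301 0.008 0.01 ] w 0.0135 q [ 3.000e-04  7.653e-01  6.437e-01 -1.500e-03]
along 88.3 lateral(+ = left of +x, i.e. -x world) -0.8
```

>>> play_rows([
  {"fingers": 1, "dx": -0.3, "dy": -2, "dz": 0.2, "turn": 0},
  {"fingers": 1, "dx": -0.3, "dy": -2, "dz": 0.2, "turn": 0},
  {"fingers": 1, "dx": 0, "dy": 0, "dz": 0.2, "turn": 0},
])

```text
clock: 10.02
position: [0.5722, 0.1729, 0.097]
ee_rot: [-0.001, 0.766, 0.643, 0.0]
contact_force: [0.8, 4.7, -5.1]
width: 0.0133
```

```bash
python3 st.py
```

```text
10.02 [572.2 172.9  97. ] yaw 80.06 F [ 0.83  4.66 -5.1 ] M [ 0.837 -0.147  0.085] w 0.0133 q [-1.300e-03  7.657e-01  6.432e-01  4.000e-04]
along 86.4 lateral(+ = left of +x, i.e. -x world) -0.7
```

The hook engaged at along ≈ 88 with about 4.7 N, so the bar end is at 130 as estimated. I'll keep drawing.

>>> play_rows([
  {"fingers": 1, "dx": -0.4, "dy": -4, "dz": 0.2, "turn": 0},
  {"fingers": 1, "dx": -0.4, "dy": -4, "dz": 0.2, "turn": 0},
  {"fingers": 1, "dx": -0.4, "dy": -4, "dz": 0.2, "turn": 0},
  {"fingers": 1, "dx": -0.4, "dy": -4, "dz": 0.2, "turn": 0},
  {"fingers": 1, "dx": -0.4, "dy": -4, "dz": 0.2, "turn": 0},
])

```text
clock: 10.43
position: [0.5702, 0.1548, 0.0979]
ee_rot: [-0.003, 0.766, 0.643, 0.002]
contact_force: [0.3, 5.9, -4.9]
width: 0.0133
```

```bash
python3 st.py
```

```text
10.43 [570.2 154.8  97.9] yaw 80.07 F [ 0.33  5.89 -4.89] M [ 1.023 -0.085  0.04 ] w 0.0133 q [-0.003   0.7656  0.6433  0.0022]
along 68.1 lateral(+ = left of +x, i.e. -x world) -0.5
```

>>> play_rows([
  {"fingers": 1, "dx": -0.4, "dy": -4, "dz": -0.3, "turn": 0},
  {"fingers": 1, "dx": -0.4, "dy": -4, "dz": -0.2, "turn": 0},
  {"fingers": 1, "dx": -0.4, "dy": -4, "dz": 0, "turn": 0},
  {"fingers": 1, "dx": -0.4, "dy": -4, "dz": 0, "turn": 0},
  {"fingers": 1, "dx": -0.4, "dy": -4, "dz": 0, "turn": 0},
  {"fingers": 1, "dx": -0.4, "dy": -4, "dz": 0, "turn": 0},
  {"fingers": 1, "dx": -0.4, "dy": -4, "dz": 0, "turn": 0},
])

```text
clock: 11.02
position: [0.5665, 0.1254, 0.098]
ee_rot: [-0.005, 0.766, 0.642, 0.004]
contact_force: [1.5, 6.1, -5.7]
width: 0.0135
```

```bash
python3 st.py
```

```text
11.02 [566.5 125.4  98. ] yaw 79.93 F [ 1.5   6.15 -5.65] M [ 1.093 -0.126  0.04 ] w 0.0135 q [-0.0049  0.7664  0.6423  0.0035]
along 38.6 lateral(+ = left of +x, i.e. -x world) 0.4
```

>>> play_rows([
  {"fingers": 1, "dx": -0.2, "dy": -4, "dz": -0.5, "turn": 0},
  {"fingers": 1, "dx": -0.2, "dy": -4, "dz": -0.4, "turn": 0},
  {"fingers": 1, "dx": -0.3, "dy": -4, "dz": -0.2, "turn": 0},
  {"fingers": 1, "dx": -0.3, "dy": -4, "dz": 0, "turn": 0},
  {"fingers": 1, "dx": -0.3, "dy": -4, "dz": 0, "turn": 0},
  {"fingers": 1, "dx": -0.3, "dy": -4, "dz": 0, "turn": 0},
  {"fingers": 1, "dx": -0.3, "dy": -4, "dz": 0, "turn": 0},
])

```text
clock: 11.6
position: [0.5627, 0.0977, 0.0973]
ee_rot: [-0.008, 0.768, 0.641, 0.005]
contact_force: [0.6, 6.4, -6.6]
width: 0.0132
```

```bash
python3 st.py
```

```text
11.6 [562.7  97.7  97.3] yaw 79.72 F [ 0.57  6.41 -6.6 ] M [ 1.073 -0.144 -0.04 ] w 0.0132 q [-0.0085  0.7676  0.6409  0.0051]
along 10.6 lateral(+ = left of +x, i.e. -x world) 1.6
```

>>> play_rows([
  {"fingers": 1, "dx": 0.4, "dy": -4, "dz": 0, "turn": 0.003},
  {"fingers": 1, "dx": 0.4, "dy": -4, "dz": 0, "turn": 0.003},
  {"fingers": 1, "dx": 0.2, "dy": -3.5, "dz": 0, "turn": 0.003},
  {"fingers": 1, "dx": 0, "dy": 0, "dz": 0, "turn": 0},
  {"fingers": 1, "dx": 0, "dy": 0, "dz": 0, "turn": 0},
])

```text
clock: 12.02
position: [0.5619, 0.0863, 0.0971]
ee_rot: [-0.011, 0.766, 0.643, 0.006]
contact_force: [1.6, 5.8, -5.9]
width: 0.0133
```

```bash
python3 st.py
python3 - <<'E'
from h import *
im=get_image("side");save(im,"pics/s4.png",(235,180,325,280),6)
E
```

```text
12.02 [561.9  86.3  97.1] yaw 80.05 F [ 1.62  5.83 -5.9 ] M [ 1.003 -0.254 -0.031] w 0.0133 q [-0.0115  0.7657  0.643   0.0059]
along -0.8 lateral(+ = left of +x, i.e. -x world) 1.2
```

View pics/s4.png

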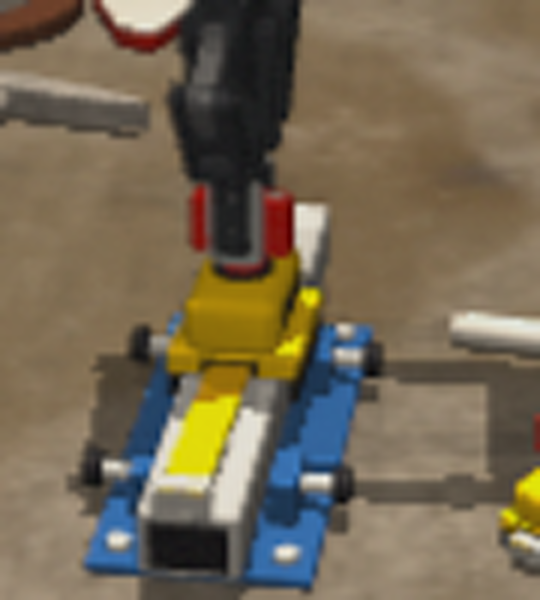

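The blade is out with the hook at the bar's +y end: crop (185,490) against the bar edge at about (190,512). The case is level on the bar, and blade out is about 131 mm from the origin. I'll correct lateral and yaw slightly, draw about 1 mm more and lower to light contact.

>>> play_rows([
  {"fingers": 1, "dx": 1, "dy": -1.5, "dz": -0.8, "turn": 0.02},
  {"fingers": 1, "dx": 0, "dy": -0.3, "dz": -0.6, "turn": 0},
  {"fingers": 1, "dx": 0, "dy": 0, "dz": 0, "turn": 0},
])

```text
clock: 12.32
position: [0.5623, 0.0857, 0.0974]
ee_rot: [-0.013, 0.76, 0.65, 0.007]
contact_force: [-0.3, 0.3, -2.5]
width: 0.0134
```

```bash
python3 st.py
```

```text
12.32 [562.3  85.7  97.4] yaw 81.09 F [-0.35  0.33 -2.53] M [ 0.198 -0.059 -0.021] w 0.0134 q [-0.0133  0.7598  0.65    0.0071]
along -1.4 lateral(+ = left of +x, i.e. -x world) 0.8
```

Fy fell to about 0, so the hook may have slipped off; the tool's accumulated 0.03 rad pitch raises it. I'll check.

```bash
python3 st.py
python3 - <<'E'
from h import *
im=get_image("side");save(im,"pics/s5.png",(235,180,325,280),6)
E
```

```text
12.32 [562.3  85.7  97.4] yaw 81.09 F [-0.35  0.33 -2.53] M [ 0.198 -0.059 -0.021] w 0.0134 q [-0.0133  0.7598  0.65    0.0071]
along -1.4 lateral(+ = left of +x, i.e. -x world) 0.8
```

View pics/s5.png

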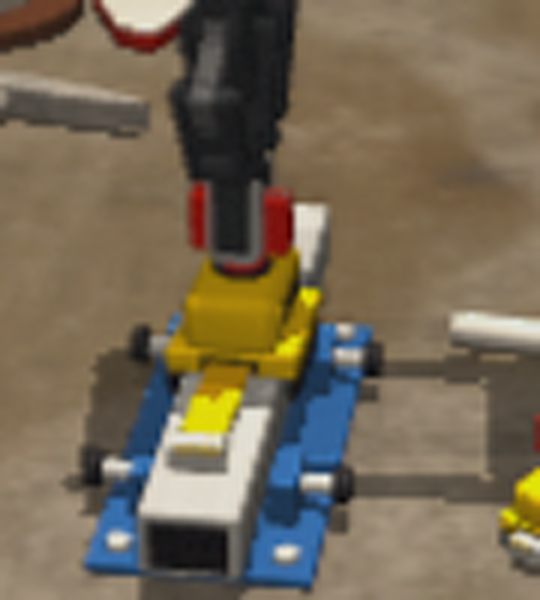

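The hook slipped off and the blade is running in. The pitch had built up row by row while the spring pulled. I'll redo it with fewer, bigger rows and light downward pressure: lift 9 mm, go forward past the end and lower again.

```bash
cat >> st.py <<'E'
from scipy.spatial.transform import Rotation as Ro
z=-Ro.from_quat(q[[1,2,3,0]]).as_matrix()[:,2]; print("nose-up pitch %.4f roll(x) %.4f"%(-z[1]*1,z[0]))
E
python3 st.py | tail -1
```

```text
nose-up pitch 0.0283 roll(x) 0.0061
```

>>> play_rows([
  {"fingers": 1, "dx": 0, "dy": 0, "dz": 4, "turn": 0},
  {"fingers": 1, "dx": 0, "dy": 0, "dz": 4, "turn": 0},
  {"fingers": 1, "dx": 1, "dy": 10, "dz": 2, "turn": -0.01},
  {"fingers": 1, "dx": 1.5, "dy": 15, "dz": 0, "turn": 0},
  {"fingers": 1, "dx": 1.5, "dy": 15, "dz": 0, "turn": 0},
  {"fingers": 1, "dx": 1.5, "dy": 15, "dz": 0, "turn": 0},
  {"fingers": 1, "dx": 1.5, "dy": 15, "dz": 0, "turn": 0},
  {"fingers": 1, "dx": 1.5, "dy": 15, "dz": 0, "turn": 0},
  {"fingers": 1, "dx": 1, "dy": 8, "dz": 0, "turn": 0},
  {"fingers": 1, "dx": 0, "dy": 0, "dz": 0, "turn": 0},
])

```text
clock: 13.2
position: [0.5692, 0.1666, 0.1105]
ee_rot: [-0.005, 0.763, 0.647, -0.003]
contact_force: [0.3, -0.9, -4.1]
width: 0.0137
```

```bash
python3 st.py
```

```text
13.2 [569.2 166.6 110.5] yaw 80.58 F [ 0.33 -0.93 -4.06] M [-0.059 -0.044  0.003] w 0.0137 q [-0.0053  0.7627  0.6467 -0.0033]
along 79.8 lateral(+ = left of +x, i.e. -x world) 1.6
nose-up pitch 0.0038 roll(x) 0.0119
```

>>> play_rows([
  {"fingers": 1, "dx": 2, "dy": 10, "dz": 0, "turn": 0},
  {"fingers": 1, "dx": 2, "dy": 10, "dz": 0, "turn": 0},
  {"fingers": 1, "dx": 0, "dy": 0, "dz": 0, "turn": 0},
  {"fingers": 1, "dx": 0, "dy": 0, "dz": -2, "turn": 0},
  {"fingers": 1, "dx": 0, "dy": 0, "dz": 0, "turn": 0},
])

```text
clock: 13.62
position: [0.5732, 0.1852, 0.1081]
ee_rot: [-0.004, 0.763, 0.647, -0.005]
contact_force: [0.6, -0.5, -3.5]
width: 0.0134
```

```bash
python3 st.py
python3 - <<'E'
from meas import *
s=get_state(); im=get_image("side"); p=im["pixels"].astype(float); Y=p[:,:,0]-p[:,:,2]
T=s["position"]-[0,0,.0519]
f=proj(im,place(np.array([[.032,.027,.004],[.032,-.027,.004],[-.032,.027,.004],[.044,-.012,-.002],[.044,.012,-.002]]),*T,np.radians(84.5))).round(1); print(f.tolist())
r0=int(f[0,1])
for r in range(r0-18,r0+4,2):
    k=np.where(Y[r,245:300]>60)[0]+245; print(r,k[[0,-1]] if len(k) else "",end=" ; ")
print()
for r in range(r0-2,r0+6): print(r,p[r,256:284].min(1).astype(int).tolist())
E
```

```text
13.62 [573.2 185.2 108.1] yaw 80.59 F [ 0.64 -0.52 -3.45] M [-0.043  0.     0.029] w 0.0134 q [-0.0041  0.7627  0.6467 -0.0053]
along 98.7 lateral(+ = left of +x, i.e. -x world) -0.6
nose-up pitch -0.0006 roll(x) 0.0133
[[276.7, 259.8], [252.8, 258.0], [280.9, 245.1], [258.5, 263.7], [269.2, 264.5]]
241 [260 277] ; 243 [259 276] ; 245 [258 282] ; 247 [257 281] ; 249 [257 281] ; 251 [256 280] ; 253 [255 279] ; 255 [254 278] ; 257 [254 278] ; 259 [254 277] ; 261 [263 264] ; 
257 [10, 10, 10, 10, 10, 10, 10, 10, 10, 10, 10, 10, 10, 10, 10, 10, 10, 10, 10, 10, 10, 10, 10, 19, 35, 51, 53, 54]
258 [10, 10, 10, 10, 15, 53, 44, 40, 39, 39, 23, 18, 13, 17, 11, 10, 10, 10, 10, 10, 10, 10, 14, 20, 32, 51, 55, 54]
259 [10, 10, 10, 10, 37, 90, 98, 97, 97, 97, 98, 97, 97, 65, 29, 10, 10, 10, 10, 10, 10, 10, 16, 18, 31, 37, 50, 52]
260 [15, 54, 61, 65, 101, 111, 107, 105, 104, 103, 106, 107, 108, 62, 21, 10, 10, 10, 10, 10, 10, 10, 19, 24, 34, 47, 55, 55]
261 [24, 28, 29, 99, 102, 76, 66, 56, 64, 72, 86, 92, 96, 95, 96, 79, 77, 77, 77, 60, 32, 18, 22, 30, 29, 35, 36, 35]
262 [25, 28, 57, 96, 97, 94, 93, 91, 92, 93, 82, 78, 90, 95, 102, 103, 105, 102, 101, 92, 50, 21, 21, 29, 28, 31, 29, 28]
263 [32, 30, 76, 125, 107, 98, 97, 99, 97, 97, 96, 95, 97, 98, 103, 106, 107, 106, 102, 90, 49, 24, 34, 38, 31, 29, 29, 30]
264 [33, 35, 98, 108, 101, 96, 98, 98, 98, 99, 98, 98, 98, 100, 103, 107, 106, 104, 101, 78, 38, 20, 39, 34, 29, 31, 30, 28]
```

Pitch is about 0, the alignment is as before and the blade is fully in. Lower again.

>>> play_rows([
  {"fingers": 1, "dx": 0, "dy": 0, "dz": -3, "turn": 0},
  {"fingers": 1, "dx": 0, "dy": 0, "dz": -3, "turn": 0},
  {"fingers": 1, "dx": 0, "dy": 0, "dz": -3, "turn": 0},
  {"fingers": 1, "dx": 0, "dy": 0, "dz": -1.5, "turn": 0},
])

```text
clock: 14.0
position: [0.5733, 0.1837, 0.0971]
ee_rot: [-0.004, 0.763, 0.646, -0.005]
contact_force: [-0.6, -0.6, -3.3]
width: 0.0134
```

```bash
python3 st.py
```

```text
14.0 [573.3 183.7  97.1] yaw 80.51 F [-0.58 -0.57 -3.28] M [0.048 0.02  0.034] w 0.0134 q [-0.0037  0.7632  0.6462 -0.0054]
along 97.2 lateral(+ = left of +x, i.e. -x world) -0.8
nose-up pitch -0.0014 roll(x) 0.0130
```

>>> play_rows([
  {"fingers": 1, "dx": -0.4, "dy": -5, "dz": -0.3, "turn": 0},
  {"fingers": 1, "dx": -0.5, "dy": -6, "dz": -0.4, "turn": 0},
  {"fingers": 1, "dx": -1, "dy": -10, "dz": -0.4, "turn": 0},
  {"fingers": 1, "dx": -1, "dy": -12, "dz": -0.4, "turn": 0},
  {"fingers": 1, "dx": -1, "dy": -12, "dz": -0.4, "turn": 0},
])

```text
clock: 14.42
position: [0.571, 0.1457, 0.097]
ee_rot: [-0.009, 0.764, 0.646, 0.002]
contact_force: [-0.1, 6.6, -2.9]
width: 0.0133
```

```bash
python3 st.py
```

```text
14.42 [571.  145.7  97. ] yaw 80.43 F [-0.07  6.62 -2.91] M [1.262 0.021 0.132] w 0.0133 q [-0.0085  0.7636  0.6456  0.0024]
along 59.2 lateral(+ = left of +x, i.e. -x world) -2.1
nose-up pitch 0.0161 roll(x) 0.0074
```

>>> play_rows([
  {"fingers": 1, "dx": 1, "dy": 0, "dz": -0.4, "turn": 0},
  {"fingers": 1, "dx": 0, "dy": 0, "dz": -0.4, "turn": 0},
])

```text
clock: 14.58
position: [0.5715, 0.1456, 0.0971]
ee_rot: [-0.01, 0.765, 0.644, 0.004]
contact_force: [0.3, 5.1, -1.9]
width: 0.013
```

```bash
python3 st.py
```

```text
14.58 [571.5 145.6  97.1] yaw 80.25 F [ 0.34  5.14 -1.86] M [1.018 0.019 0.155] w 0.013 q [-0.01    0.7646  0.6444  0.0036]
along 59.1 lateral(+ = left of +x, i.e. -x world) -2.6
nose-up pitch 0.0200 roll(x) 0.0074
```

The pitch creeps about 0.002 per row under the spring load. I'll go forward to unload, recover the pitch, then do a quicker draw and lock.

>>> play_rows([
  {"fingers": 1, "dx": -1, "dy": 12, "dz": 0.3, "turn": 0},
  {"fingers": 1, "dx": 0, "dy": 12, "dz": 0.3, "turn": 0},
  {"fingers": 1, "dx": 0.5, "dy": 12, "dz": 0.3, "turn": 0},
  {"fingers": 1, "dx": 1, "dy": 10, "dz": 0, "turn": 0},
])

```text
clock: 14.92
position: [0.5738, 0.1939, 0.0982]
ee_rot: [-0.008, 0.765, 0.643, 0.005]
contact_force: [-0.4, -0.5, -3.8]
width: 0.0137
```

```bash
python3 st.py
```

```text
14.92 [573.8 193.9  98.2] yaw 80.09 F [-0.39 -0.47 -3.78] M [-0.025  0.024  0.033] w 0.0137 q [-0.0083  0.7655  0.6434  0.0047]
along 107.4 lateral(+ = left of +x, i.e. -x world) -0.3
nose-up pitch 0.0188 roll(x) 0.0034
```

>>> play_rows([
  {"fingers": 1, "dx": 0, "dy": 0, "dz": 0, "turn": 0},
  {"fingers": 1, "dx": 0, "dy": 0, "dz": 0, "turn": 0},
  {"fingers": 1, "dx": 0, "dy": 0, "dz": 0, "turn": 0},
])

```text
clock: 15.17
position: [0.5726, 0.1969, 0.0971]
ee_rot: [-0.008, 0.763, 0.646, 0.003]
contact_force: [-0.2, -0.2, -4.5]
width: 0.0135
```

```bash
python3 st.py
```

```text
15.17 [572.6 196.9  97.1] yaw 80.49 F [-0.15 -0.17 -4.47] M [-0.057  0.007 -0.003] w 0.0135 q [-0.0078  0.7632  0.6461  0.0026]
along 110.3 lateral(+ = left of +x, i.e. -x world) 1.1
nose-up pitch 0.0152 roll(x) 0.0061
```

>>> play_rows([
  {"fingers": 1, "dx": 0, "dy": 0, "dz": 8, "turn": 0},
  {"fingers": 1, "dx": 0, "dy": 0, "dz": 8, "turn": 0},
  {"fingers": 1, "dx": 0, "dy": 0, "dz": 8, "turn": 0},
])

```text
clock: 15.42
position: [0.5713, 0.1953, 0.1204]
ee_rot: [-0.008, 0.763, 0.646, -0.0]
contact_force: [0.4, 0.1, -3.9]
width: 0.0134
```

```bash
python3 st.py
```

```text
15.42 [571.3 195.3 120.4] yaw 80.52 F [ 0.4   0.09 -3.94] M [ 0.006 -0.003  0.02 ] w 0.0134 q [-8.000e-03  7.631e-01  6.463e-01 -2.000e-04]
along 108.6 lateral(+ = left of +x, i.e. -x world) 2.3
nose-up pitch 0.0119 roll(x) 0.0106
```

>>> play_rows([
  {"fingers": 1, "dx": 0, "dy": 15, "dz": 0, "turn": 0},
  {"fingers": 1, "dx": 0, "dy": 15, "dz": 0, "turn": 0},
  {"fingers": 1, "dx": 0, "dy": 15, "dz": 0, "turn": 0},
  {"fingers": 1, "dx": 0, "dy": 0, "dz": 0, "turn": 0},
])

```text
clock: 15.75
position: [0.5731, 0.2426, 0.1256]
ee_rot: [-0.007, 0.765, 0.644, 0.003]
contact_force: [-0.1, 0.1, -4.1]
width: 0.0131
```

```bash
python3 st.py
```

```text
15.75 [573.1 242.6 125.6] yaw 80.25 F [-0.08  0.05 -4.07] M [-0.037  0.036 -0.029] w 0.0131 q [-0.007   0.7646  0.6445  0.0029]
along 155.8 lateral(+ = left of +x, i.e. -x world) 5.1
nose-up pitch 0.0145 roll(x) 0.0047
```

>>> play_rows([
  {"fingers": 1, "dx": 0, "dy": -15, "dz": 0, "turn": 0},
  {"fingers": 1, "dx": 0, "dy": -15, "dz": 0, "turn": 0},
  {"fingers": 1, "dx": 0, "dy": -15, "dz": 0, "turn": 0},
  {"fingers": 1, "dx": 0, "dy": 0, "dz": 0, "turn": 0},
])

```text
clock: 16.08
position: [0.5718, 0.196, 0.1256]
ee_rot: [-0.006, 0.763, 0.647, 0.002]
contact_force: [0.6, -0.1, -4.3]
width: 0.0134
```

```bash
python3 st.py
```

```text
16.08 [571.8 196.  125.6] yaw 80.59 F [ 0.63 -0.07 -4.26] M [-0.123 -0.018 -0.023] w 0.0134 q [-0.0065  0.7627  0.6467  0.0016]
along 109.3 lateral(+ = left of +x, i.e. -x world) 1.9
nose-up pitch 0.0120 roll(x) 0.0059
```

>>> play_rows([
  {"fingers": 1, "dx": 3, "dy": 20, "dz": 0, "turn": 0},
  {"fingers": 1, "dx": 3, "dy": 19, "dz": 0, "turn": 0},
  {"fingers": 1, "dx": 0, "dy": 0, "dz": -5, "turn": 0},
  {"fingers": 1, "dx": 0, "dy": 0, "dz": -5, "turn": 0},
  {"fingers": 1, "dx": 0, "dy": 0, "dz": -3, "turn": 0},
  {"fingers": 1, "dx": 0, "dy": 0, "dz": 0, "turn": 0},
])

```text
clock: 16.58
position: [0.577, 0.2283, 0.1114]
ee_rot: [-0.006, 0.766, 0.643, -0.001]
contact_force: [0.6, 0.6, -4.4]
width: 0.0134
```

```bash
python3 st.py
```

```text
16.58 [577.  228.3 111.4] yaw 80.08 F [ 0.58  0.63 -4.39] M [-0.035  0.024  0.037] w 0.0134 q [-6.400e-03  7.656e-01  6.433e-01 -6.000e-04]
along 142.0 lateral(+ = left of +x, i.e. -x world) -0.2
nose-up pitch 0.0091 roll(x) 0.0092
```

>>> play_rows([
  {"fingers": 1, "dx": 0.5, "dy": 6, "dz": -3, "turn": 0.007},
  {"fingers": 1, "dx": 0, "dy": 0, "dz": -4, "turn": 0},
  {"fingers": 1, "dx": 0, "dy": 0, "dz": -3, "turn": 0},
  {"fingers": 1, "dx": 0, "dy": 0, "dz": -3, "turn": 0},
  {"fingers": 1, "dx": 0, "dy": 0, "dz": -1, "turn": 0},
  {"fingers": 1, "dx": 0, "dy": 0, "dz": -1, "turn": 0},
])

```text
clock: 17.08
position: [0.5774, 0.2333, 0.096]
ee_rot: [-0.006, 0.764, 0.645, -0.001]
contact_force: [-4.2, -0.3, 7.0]
width: 0.0133
```

```bash
python3 st.py
```

```text
17.08 [577.4 233.3  96. ] yaw 80.41 F [-4.21 -0.35  7.  ] M [-0.237  0.428 -0.091] w 0.0133 q [-6.500e-03  7.637e-01  6.455e-01 -7.000e-04]
along 147.0 lateral(+ = left of +x, i.e. -x world) -0.1
nose-up pitch 0.0091 roll(x) 0.0094
```

>>> play_rows([
  {"fingers": 1, "dx": -0.3, "dy": 0, "dz": -0.9, "turn": 0},
  {"fingers": 1, "dx": -0.3, "dy": 0, "dz": -0.9, "turn": 0},
  {"fingers": 1, "dx": 0, "dy": 0, "dz": -0.9, "turn": 0},
  {"fingers": 1, "dx": 0, "dy": 0, "dz": -0.9, "turn": 0},
  {"fingers": 1, "dx": 0, "dy": 0, "dz": -0.9, "turn": 0},
  {"fingers": 1, "dx": 0, "dy": 0, "dz": -0.9, "turn": 0},
])

```text
clock: 17.58
position: [0.5772, 0.2334, 0.0959]
ee_rot: [-0.005, 0.764, 0.646, 0.001]
contact_force: [-2.2, -0.3, 5.9]
width: 0.0133
```

```bash
python3 st.py
```

```text
17.58 [577.2 233.4  95.9] yaw 80.43 F [-2.23 -0.31  5.88] M [-0.34   0.435 -0.08 ] w 0.0133 q [-0.0052  0.7636  0.6456  0.0011]
along 147.0 lateral(+ = left of +x, i.e. -x world) 0.1
nose-up pitch 0.0094 roll(x) 0.0051
```

>>> play_rows([
  {"fingers": 1, "dx": 0, "dy": -10, "dz": 5, "turn": 0},
  {"fingers": 1, "dx": 0, "dy": 0, "dz": 5, "turn": 0},
  {"fingers": 1, "dx": 0, "dy": 0, "dz": 0, "turn": 0},
  {"fingers": 1, "dx": 0, "dy": 0, "dz": 0, "turn": 0},
  {"fingers": 1, "dx": 0, "dy": 0, "dz": 0, "turn": 0},
  {"fingers": 1, "dx": 0, "dy": 0, "dz": 0, "turn": 0},
  {"fingers": 1, "dx": 0, "dy": 0, "dz": 0, "turn": 0},
  {"fingers": 1, "dx": 0, "dy": 0, "dz": 0, "turn": 0},
  {"fingers": 1, "dx": 0, "dy": 0, "dz": 0, "turn": 0},
  {"fingers": 1, "dx": 0, "dy": 0, "dz": 0, "turn": 0},
  {"fingers": 1, "dx": 0, "dy": 0, "dz": 0, "turn": 0},
  {"fingers": 1, "dx": 0, "dy": 0, "dz": 0, "turn": 0},
  {"fingers": 1, "dx": 0, "dy": 0, "dz": 0, "turn": 0},
  {"fingers": 1, "dx": 0, "dy": 0, "dz": 0, "turn": 0},
])

```text
clock: 18.75
position: [0.5766, 0.2222, 0.1022]
ee_rot: [-0.006, 0.764, 0.646, -0.001]
contact_force: [-0.1, -0.0, -3.7]
width: 0.0133
```

```bash
python3 st.py
```

```text
18.75 [576.6 222.2 102.2] yaw 80.43 F [-0.15 -0.01 -3.74] M [-0.02   0.008  0.033] w 0.0133 q [-6.000e-03  7.636e-01  6.456e-01 -5.000e-04]
along 135.8 lateral(+ = left of +x, i.e. -x world) -0.4
nose-up pitch 0.0086 roll(x) 0.0086
```

>>> play_rows([
  {"fingers": 1, "dx": 0, "dy": 0, "dz": 15, "turn": 0},
  {"fingers": 1, "dx": 0, "dy": 0, "dz": 25, "turn": 0},
  {"fingers": 1, "dx": 0, "dy": 0, "dz": 25, "turn": 0},
  {"fingers": 1, "dx": 0, "dy": 0, "dz": 15, "turn": 0},
])

```text
clock: 19.08
position: [0.5725, 0.2211, 0.1794]
ee_rot: [-0.009, 0.764, 0.646, -0.006]
contact_force: [1.4, -0.0, -3.3]
width: 0.0134
```

```bash
python3 st.py
```

```text
19.08 [572.5 221.1 179.4] yaw 80.43 F [ 1.39 -0.   -3.34] M [ 0.002 -0.065  0.02 ] w 0.0134 q [-0.0088  0.7636  0.6456 -0.0062]
along 134.4 lateral(+ = left of +x, i.e. -x world) 3.6
nose-up pitch 0.0054 roll(x) 0.0209
```

>>> play_rows([
  {"fingers": 1, "dx": 0, "dy": 0, "dz": -10, "turn": 0},
  {"fingers": 1, "dx": 0, "dy": 0, "dz": -10, "turn": 0},
  {"fingers": 1, "dx": 0, "dy": 0, "dz": -10, "turn": 0},
  {"fingers": 1, "dx": 0, "dy": 0, "dz": -10, "turn": 0},
  {"fingers": 1, "dx": 0, "dy": 0, "dz": -10, "turn": 0},
  {"fingers": 1, "dx": 0, "dy": 0, "dz": 0, "turn": 0},
])

```text
clock: 19.58
position: [0.5711, 0.2207, 0.123]
ee_rot: [-0.009, 0.764, 0.646, -0.006]
contact_force: [-1.2, -0.6, -5.2]
width: 0.0134
```

```bash
python3 st.py
```

```text
19.58 [571.1 220.7 123. ] yaw 80.42 F [-1.18 -0.55 -5.24] M [-0.041  0.001  0.001] w 0.0134 q [-0.0087  0.7636  0.6456 -0.0061]
along 133.9 lateral(+ = left of +x, i.e. -x world) 5.0
nose-up pitch 0.0054 roll(x) 0.0206
```

>>> play_rows([
  {"fingers": 1, "dx": 0, "dy": -30, "dz": 0, "turn": 0},
  {"fingers": 1, "dx": 0, "dy": -30, "dz": 0, "turn": 0},
  {"fingers": 1, "dx": 0, "dy": -30, "dz": 0, "turn": 0},
  {"fingers": 1, "dx": 0, "dy": 0, "dz": 0, "turn": 0},
])

```text
clock: 19.92
position: [0.5657, 0.1293, 0.1135]
ee_rot: [-0.013, 0.762, 0.648, -0.012]
contact_force: [0.4, -0.4, -4.0]
width: 0.0134
```

```bash
python3 st.py
```

```text
19.92 [565.7 129.3 113.5] yaw 80.76 F [ 0.36 -0.4  -3.97] M [-0.04  -0.043 -0.034] w 0.0134 q [-0.0128  0.7617  0.6477 -0.0125]
along 42.4 lateral(+ = left of +x, i.e. -x world) 1.5
nose-up pitch 0.0034 roll(x) 0.0355
```

>>> play_rows([
  {"fingers": 1, "dx": 0, "dy": 0, "dz": 10, "turn": 0},
  {"fingers": 1, "dx": 0, "dy": 0, "dz": 10, "turn": 0},
  {"fingers": 1, "dx": 0, "dy": 0, "dz": 10, "turn": 0},
  {"fingers": 1, "dx": 0, "dy": 0, "dz": 0, "turn": 0},
  {"fingers": 1, "dx": 0, "dy": 0, "dz": -30, "turn": 0},
  {"fingers": 1, "dx": 0, "dy": 0, "dz": 0, "turn": 0},
])

```text
clock: 20.42
position: [0.5654, 0.1303, 0.115]
ee_rot: [-0.014, 0.762, 0.647, -0.012]
contact_force: [-2.9, -0.2, -5.6]
width: 0.0134
```

```bash
python3 st.py
```

```text
20.42 [565.4 130.3 115. ] yaw 80.69 F [-2.88 -0.21 -5.58] M [-0.036  0.197 -0.011] w 0.0134 q [-0.0136  0.762   0.6473 -0.0124]
along 43.3 lateral(+ = left of +x, i.e. -x world) 1.9
nose-up pitch 0.0047 roll(x) 0.0365
```

The tilt can be steered: fast upward rows lean the tool radially outward. I'll turn the held tape by about -155° in the air, use fast lifts to take out the roll and pitch, and turn back.

>>> play_rows([
  {"fingers": 1, "dx": 0, "dy": 0, "dz": 10, "turn": -0.06},
  {"fingers": 1, "dx": 0, "dy": 0, "dz": 10, "turn": -0.12},
  {"fingers": 1, "dx": 0, "dy": 0, "dz": 0, "turn": -0.12},
  {"fingers": 1, "dx": 0, "dy": 0, "dz": 0, "turn": -0.12},
  {"fingers": 1, "dx": 0, "dy": 0, "dz": 0, "turn": -0.12},
  {"fingers": 1, "dx": 0, "dy": 0, "dz": 0, "turn": -0.12},
  {"fingers": 1, "dx": 0, "dy": 0, "dz": 0, "turn": -0.12},
  {"fingers": 1, "dx": 0, "dy": 0, "dz": 0, "turn": -0.12},
  {"fingers": 1, "dx": 0, "dy": 0, "dz": 0, "turn": -0.12},
  {"fingers": 1, "dx": 0, "dy": 0, "dz": 0, "turn": -0.12},
  {"fingers": 1, "dx": 0, "dy": 0, "dz": 0, "turn": -0.12},
  {"fingers": 1, "dx": 0, "dy": 0, "dz": 0, "turn": -0.12},
  {"fingers": 1, "dx": 0, "dy": 0, "dz": 0, "turn": -0.12},
  {"fingers": 1, "dx": 0, "dy": 0, "dz": 0, "turn": -0.12},
  {"fingers": 1, "dx": 0, "dy": 0, "dz": 0, "turn": -0.12},
  {"fingers": 1, "dx": 0, "dy": 0, "dz": 0, "turn": -0.12},
  {"fingers": 1, "dx": 0, "dy": 0, "dz": 0, "turn": -0.12},
  {"fingers": 1, "dx": 0, "dy": 0, "dz": 0, "turn": -0.12},
  {"fingers": 1, "dx": 0, "dy": 0, "dz": 0, "turn": -0.12},
  {"fingers": 1, "dx": 0, "dy": 0, "dz": 0, "turn": -0.12},
])

```text
clock: 22.08
position: [0.5662, 0.1462, 0.1594]
ee_rot: [-0.015, 0.872, -0.49, 0.014]
contact_force: [-0.1, 0.2, -4.7]
width: 0.0132
```

```bash
cat >> st.py <<'E'
t=2*np.arctan2(q[2],q[1])+.075; n=np.array([np.cos(t),np.sin(t)]); l=np.array([-n[1],n[0]])
print("TAPE nose-up %.4f lean-left %.4f  (tape yaw %.1f, q6 %.2f)"%(-z[:2]@n,z[:2]@l,np.degrees(t),s["qpos"][5]))
E
python3 st.py
```

```text
22.08 [566.2 146.2 159.4] yaw -58.65 F [-0.12  0.18 -4.68] M [-0.07   0.05   0.021] w 0.0132 q [-0.0151  0.8717 -0.4896  0.0144]
along 59.3 lateral(+ = left of +x, i.e. -x world) 2.7
nose-up pitch 0.0122 roll(x) -0.0399
TAPE nose-up 0.0134 lean-left -0.0395  (tape yaw -54.4, q6 1.15)
```

>>> play_rows([
  {"fingers": 1, "dx": 0, "dy": 0, "dz": 35, "turn": -0.1},
  {"fingers": 1, "dx": 0, "dy": 0, "dz": 35, "turn": 0},
  {"fingers": 1, "dx": 0, "dy": 0, "dz": 35, "turn": 0},
  {"fingers": 1, "dx": 0, "dy": 0, "dz": 35, "turn": 0},
  {"fingers": 1, "dx": 0, "dy": 0, "dz": 0, "turn": 0},
])

```text
clock: 22.5
position: [0.5599, 0.1499, 0.3076]
ee_rot: [-0.012, 0.845, -0.534, 0.012]
contact_force: [1.3, 0.2, -2.2]
width: 0.0136
```

```bash
python3 st.py
```

```text
22.5 [559.9 149.9 307.6] yaw -64.62 F [ 1.33  0.23 -2.19] M [ 0.007 -0.156 -0.006] w 0.0136 q [-0.0123  0.845  -0.5345  0.0117]
along 62.3 lateral(+ = left of +x, i.e. -x world) 9.4
nose-up pitch 0.0083 roll(x) -0.0328
TAPE nose-up 0.0090 lean-left -0.0326  (tape yaw -60.3, q6 1.27)
```

>>> play_rows([
  {"fingers": 1, "dx": 0, "dy": 0, "dz": -12, "turn": 0},
  {"fingers": 1, "dx": 0, "dy": 0, "dz": -12, "turn": 0},
  {"fingers": 1, "dx": 0, "dy": 0, "dz": -12, "turn": 0},
  {"fingers": 1, "dx": 0, "dy": 0, "dz": -12, "turn": 0},
  {"fingers": 1, "dx": 0, "dy": 0, "dz": -12, "turn": 0},
  {"fingers": 1, "dx": 0, "dy": 0, "dz": -12, "turn": 0},
  {"fingers": 1, "dx": 0, "dy": 0, "dz": -12, "turn": 0},
  {"fingers": 1, "dx": 0, "dy": 0, "dz": -12, "turn": 0},
  {"fingers": 1, "dx": 0, "dy": 0, "dz": -12, "turn": 0},
  {"fingers": 1, "dx": 0, "dy": 0, "dz": 0, "turn": 0},
])

```text
clock: 23.33
position: [0.5464, 0.153, 0.1828]
ee_rot: [-0.006, 0.847, -0.532, 0.003]
contact_force: [-0.1, -1.3, -4.5]
width: 0.0132
```

```bash
python3 st.py
```

```text
23.33 [546.4 153.  182.8] yaw -64.23 F [-0.13 -1.33 -4.51] M [-0.01   0.104  0.018] w 0.0132 q [-0.0062  0.8469 -0.5316  0.0033]
along 64.1 lateral(+ = left of +x, i.e. -x world) 23.0
nose-up pitch 0.0070 roll(x) -0.0122
TAPE nose-up 0.0000 lean-left -0.0141  (tape yaw -59.9, q6 1.27)
```

>>> play_rows([
  {"fingers": 1, "dx": 0, "dy": 0, "dz": 35, "turn": 0},
  {"fingers": 1, "dx": 0, "dy": 0, "dz": 35, "turn": 0},
  {"fingers": 1, "dx": 0, "dy": 0, "dz": 35, "turn": 0},
  {"fingers": 1, "dx": 0, "dy": 0, "dz": 0, "turn": 0},
  {"fingers": 1, "dx": 0, "dy": 0, "dz": -12, "turn": 0},
  {"fingers": 1, "dx": 0, "dy": 0, "dz": -12, "turn": 0},
  {"fingers": 1, "dx": 0, "dy": 0, "dz": -12, "turn": 0},
  {"fingers": 1, "dx": 0, "dy": 0, "dz": -12, "turn": 0},
  {"fingers": 1, "dx": 0, "dy": 0, "dz": -12, "turn": 0},
  {"fingers": 1, "dx": 0, "dy": 0, "dz": -12, "turn": 0},
  {"fingers": 1, "dx": 0, "dy": 0, "dz": -12, "turn": 0},
  {"fingers": 1, "dx": 0, "dy": 0, "dz": -12, "turn": 0},
  {"fingers": 1, "dx": 0, "dy": 0, "dz": -12, "turn": 0},
  {"fingers": 1, "dx": 0, "dy": 0, "dz": 0, "turn": 0},
])

```text
clock: 24.5
position: [0.5294, 0.1542, 0.1609]
ee_rot: [0.005, 0.848, -0.529, -0.01]
contact_force: [-0.6, -0.1, -3.1]
width: 0.0132
```

```bash
python3 st.py
```

```text
24.5 [529.4 154.2 160.9] yaw -63.95 F [-0.62 -0.08 -3.11] M [-0.08   0.174 -0.022] w 0.0132 q [ 0.0048  0.8482 -0.5295 -0.0104]
along 63.7 lateral(+ = left of +x, i.e. -x world) 40.0
nose-up pitch 0.0029 roll(x) 0.0226
TAPE nose-up -0.0139 lean-left 0.0181  (tape yaw -59.6, q6 1.27)
```

>>> play_rows([
  {"fingers": 1, "dx": 2, "dy": 1.5, "dz": 0, "turn": 0.12},
  {"fingers": 1, "dx": 2, "dy": 1.5, "dz": 0, "turn": 0.12},
  {"fingers": 1, "dx": 2, "dy": 1.5, "dz": 0, "turn": 0.12},
  {"fingers": 1, "dx": 2, "dy": 1.5, "dz": 0, "turn": 0.12},
  {"fingers": 1, "dx": 2, "dy": 1.5, "dz": 0, "turn": 0.12},
  {"fingers": 1, "dx": 2, "dy": 1.5, "dz": 0, "turn": 0.12},
  {"fingers": 1, "dx": 2, "dy": 1.5, "dz": 0, "turn": 0.12},
  {"fingers": 1, "dx": 2, "dy": 1.5, "dz": 0, "turn": 0.12},
  {"fingers": 1, "dx": 2, "dy": 1.5, "dz": 0, "turn": 0.12},
  {"fingers": 1, "dx": 2, "dy": 1.5, "dz": 0, "turn": 0.12},
  {"fingers": 1, "dx": 2, "dy": 1.5, "dz": 0, "turn": 0.12},
  {"fingers": 1, "dx": 2, "dy": 1.5, "dz": 0, "turn": 0.12},
  {"fingers": 1, "dx": 2, "dy": 1.5, "dz": 0, "turn": 0.12},
  {"fingers": 1, "dx": 2, "dy": 1.5, "dz": 0, "turn": 0.12},
  {"fingers": 1, "dx": 2, "dy": 1.5, "dz": 0, "turn": 0.12},
  {"fingers": 1, "dx": 2, "dy": 1.5, "dz": 0, "turn": 0.12},
  {"fingers": 1, "dx": 2, "dy": 1.5, "dz": 0, "turn": 0.12},
  {"fingers": 1, "dx": 2, "dy": 1.5, "dz": 0, "turn": 0.12},
  {"fingers": 1, "dx": 2, "dy": 1.5, "dz": 0, "turn": 0.12},
  {"fingers": 1, "dx": 2, "dy": 1.5, "dz": 0, "turn": 0.12},
])

```text
clock: 26.17
position: [0.5598, 0.1876, 0.1544]
ee_rot: [0.017, 0.77, 0.637, -0.003]
contact_force: [-0.8, 0.4, -4.5]
width: 0.0133
```

```bash
python3 st.py
```

```text
26.17 [559.8 187.6 154.4] yaw 79.21 F [-0.82  0.41 -4.51] M [ 0.029  0.038 -0.024] w 0.0133 q [ 0.0168  0.7704  0.6374 -0.0028]
along 99.8 lateral(+ = left of +x, i.e. -x world) 13.0
nose-up pitch -0.0294 roll(x) -0.0171
TAPE nose-up -0.0272 lean-left 0.0203  (tape yaw 83.5, q6 -1.14)
```

>>> play_rows([
  {"fingers": 1, "dx": 3, "dy": 0, "dz": -6, "turn": 0.015},
  {"fingers": 1, "dx": 3, "dy": 0, "dz": -8, "turn": 0},
  {"fingers": 1, "dx": 3, "dy": 0, "dz": -8, "turn": 0},
  {"fingers": 1, "dx": 3, "dy": 0, "dz": -8, "turn": 0},
  {"fingers": 1, "dx": 0, "dy": 0, "dz": -6, "turn": 0},
  {"fingers": 1, "dx": 0, "dy": 0, "dz": 0, "turn": 0},
  {"fingers": 1, "dx": 0, "dy": 0, "dz": 0, "turn": 0},
])

```text
clock: 26.75
position: [0.5712, 0.1876, 0.1124]
ee_rot: [0.016, 0.767, 0.641, -0.005]
contact_force: [-0.6, -0.0, -4.0]
width: 0.0135
```

```bash
python3 st.py
python3 - <<'E'
from h import *
im=get_image("side");save(im,"pics/s6.png",(225,190,325,280),7)
E
```

```text
26.75 [571.2 187.6 112.4] yaw 79.73 F [-0.63 -0.03 -4.05] M [0.056 0.051 0.018] w 0.0135 q [ 0.0155  0.7674  0.6409 -0.0046]
along 100.9 lateral(+ = left of +x, i.e. -x world) 1.7
nose-up pitch -0.0298 roll(x) -0.0128
TAPE nose-up -0.0283 lean-left 0.0159  (tape yaw 84.0, q6 -1.15)
```

View pics/s6.png

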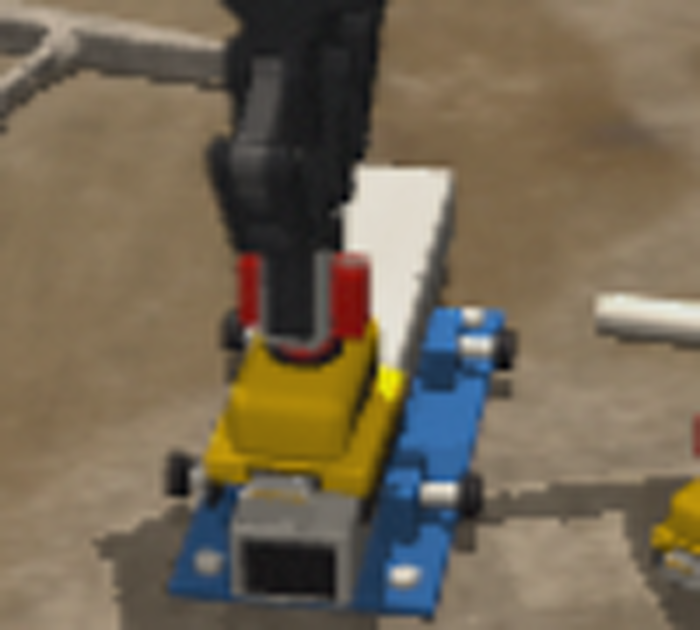

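The tape is aligned as before: flange at crop (205-375, 470) and hook (285,487) just beyond the bar's edge. Lower.

>>> play_rows([
  {"fingers": 1, "dx": 0.6, "dy": -1, "dz": -4, "turn": 0},
  {"fingers": 1, "dx": 0, "dy": 0, "dz": -4, "turn": 0},
  {"fingers": 1, "dx": 0, "dy": 0, "dz": -3, "turn": 0},
  {"fingers": 1, "dx": 0, "dy": 0, "dz": -1.5, "turn": 0},
  {"fingers": 1, "dx": 0, "dy": 0, "dz": 0, "turn": 0},
])

```text
clock: 27.22
position: [0.572, 0.1865, 0.0996]
ee_rot: [0.016, 0.768, 0.641, -0.004]
contact_force: [-0.3, 0.8, -4.2]
width: 0.0129
```

```bash
python3 st.py
```

```text
27.22 [572.  186.5  99.6] yaw 79.69 F [-0.33  0.84 -4.21] M [0.018 0.047 0.053] w 0.0129 q [ 0.0158  0.7677  0.6406 -0.004 ]
along 99.9 lateral(+ = left of +x, i.e. -x world) 0.8
nose-up pitch -0.0295 roll(x) -0.0141
TAPE nose-up -0.0279 lean-left 0.0171  (tape yaw 84.0, q6 -1.15)
```

>>> play_rows([
  {"fingers": 1, "dx": -0.4, "dy": -4, "dz": -1.3, "turn": 0},
  {"fingers": 1, "dx": -0.5, "dy": -6, "dz": 0.2, "turn": 0},
  {"fingers": 1, "dx": -0.6, "dy": -6, "dz": 0.2, "turn": 0},
  {"fingers": 1, "dx": -0.6, "dy": -6, "dz": 0.2, "turn": 0},
  {"fingers": 1, "dx": -0.6, "dy": -6, "dz": 0.2, "turn": 0},
])

```text
clock: 27.63
position: [0.5696, 0.1609, 0.0995]
ee_rot: [0.013, 0.768, 0.641, -0.001]
contact_force: [0.6, 4.3, -4.6]
width: 0.0131
```

```bash
python3 st.py
```

```text
27.63 [569.6 160.9  99.5] yaw 79.67 F [ 0.62  4.26 -4.56] M [1.03  0.052 0.128] w 0.0131 q [ 1.340e-02  7.678e-01  6.405e-01 -6.000e-04]
along 74.2 lateral(+ = left of +x, i.e. -x world) 0.7
nose-up pitch -0.0213 roll(x) -0.0163
TAPE nose-up -0.0195 lean-left 0.0185  (tape yaw 84.0, q6 -1.20)
```

>>> play_rows([
  {"fingers": 1, "dx": -0.6, "dy": -7, "dz": -0.3, "turn": 0},
  {"fingers": 1, "dx": -0.6, "dy": -7, "dz": -0.3, "turn": 0},
  {"fingers": 1, "dx": -0.6, "dy": -7, "dz": -0.3, "turn": 0},
  {"fingers": 1, "dx": -0.6, "dy": -7, "dz": -0.3, "turn": 0},
  {"fingers": 1, "dx": -0.6, "dy": -7, "dz": -0.3, "turn": 0},
  {"fingers": 1, "dx": -0.6, "dy": -7, "dz": -0.3, "turn": 0},
])

```text
clock: 28.13
position: [0.5641, 0.1206, 0.0989]
ee_rot: [0.008, 0.769, 0.639, 0.003]
contact_force: [0.2, 6.2, -5.2]
width: 0.0133
```

```bash
python3 st.py
```

```text
28.13 [564.1 120.6  98.9] yaw 79.47 F [ 0.16  6.17 -5.25] M [1.212 0.114 0.181] w 0.0133 q [0.0083 0.769  0.6392 0.0032]
along 33.5 lateral(+ = left of +x, i.e. -x world) 2.4
nose-up pitch -0.0086 roll(x) -0.0156
TAPE nose-up -0.0069 lean-left 0.0164  (tape yaw 83.8, q6 -1.28)
```

>>> play_rows([
  {"fingers": 1, "dx": -0.5, "dy": -12, "dz": -0.6, "turn": 0.004},
  {"fingers": 1, "dx": -0.5, "dy": -12, "dz": -0.6, "turn": 0.003},
  {"fingers": 1, "dx": -0.5, "dy": -10, "dz": -0.6, "turn": 0},
])

```text
clock: 28.38
position: [0.5618, 0.0886, 0.0979]
ee_rot: [0.005, 0.767, 0.641, 0.006]
contact_force: [0.4, 6.6, -4.7]
width: 0.013
```

```bash
python3 st.py
```

```text
28.38 [561.8  88.6  97.9] yaw 79.8 F [ 0.36  6.58 -4.7 ] M [1.394 0.021 0.116] w 0.013 q [0.0052 0.7671 0.6414 0.0063]
along 1.4 lateral(+ = left of +x, i.e. -x world) 1.5
nose-up pitch 0.0000 roll(x) -0.0163
TAPE nose-up 0.0017 lean-left 0.0162  (tape yaw 84.1, q6 -1.36)
```

>>> play_rows([
  {"fingers": 1, "dx": 0, "dy": -3.5, "dz": -0.9, "turn": 0},
  {"fingers": 1, "dx": 0, "dy": -0.5, "dz": -0.8, "turn": 0},
])

```text
clock: 28.55
position: [0.5613, 0.0843, 0.0969]
ee_rot: [0.004, 0.768, 0.64, 0.008]
contact_force: [1.6, 6.9, -2.6]
width: 0.0132
```

```bash
python3 st.py
```

```text
28.55 [561.3  84.3  96.9] yaw 79.6 F [ 1.55  6.87 -2.62] M [ 1.438 -0.116  0.173] w 0.0132 q [0.0037 0.7682 0.6401 0.0077]
along -2.9 lateral(+ = left of +x, i.e. -x world) 1.7
nose-up pitch 0.0042 roll(x) -0.0165
TAPE nose-up 0.0060 lean-left 0.0160  (tape yaw 83.9, q6 -1.37)
```

>>> play_rows([
  {"fingers": 1, "dx": 0, "dy": 0, "dz": -0.5, "turn": -0.1},
  {"fingers": 1, "dx": 0, "dy": 0, "dz": -0.5, "turn": -0.12},
  {"fingers": 1, "dx": 0, "dy": 0, "dz": -0.5, "turn": -0.12},
  {"fingers": 1, "dx": 0, "dy": 0, "dz": -0.5, "turn": -0.12},
  {"fingers": 1, "dx": 0, "dy": 0, "dz": -0.3, "turn": -0.12},
  {"fingers": 1, "dx": 0, "dy": 0, "dz": -0.2, "turn": -0.12},
])

```text
clock: 29.05
position: [0.5606, 0.0873, 0.0971]
ee_rot: [0.002, 0.946, 0.324, 0.01]
contact_force: [-0.4, 4.7, -3.9]
width: 0.0129
```

```bash
python3 st.py
```

```text
29.05 [560.6  87.3  97.1] yaw 37.79 F [-0.42  4.66 -3.88] M [1.082 0.14  0.258] w 0.0129 q [0.0024 0.946  0.3239 0.01  ]
along 0.0 lateral(+ = left of +x, i.e. -x world) 2.6
nose-up pitch 0.0019 roll(x) -0.0205
TAPE nose-up 0.0164 lean-left 0.0123  (tape yaw 42.1, q6 -0.63)
```

>>> play_rows([
  {"fingers": 1, "dx": 0.3, "dy": -0.7, "dz": -0.3, "turn": -0.12},
  {"fingers": 1, "dx": 0.3, "dy": -0.5, "dz": -0.2, "turn": -0.12},
  {"fingers": 1, "dx": 0, "dy": -0.3, "dz": -0.2, "turn": -0.12},
  {"fingers": 1, "dx": 0, "dy": 0, "dz": -0.2, "turn": -0.12},
  {"fingers": 1, "dx": 0, "dy": 0, "dz": -0.2, "turn": -0.12},
])

```text
clock: 29.47
position: [0.5597, 0.0876, 0.0971]
ee_rot: [0.002, 1.0, 0.018, 0.009]
contact_force: [0.7, 3.6, -3.8]
width: 0.0134
```

```bash
python3 st.py
```

```text
29.47 [559.7  87.6  97.1] yaw 2.01 F [ 0.68  3.64 -3.84] M [ 0.883 -0.037  0.18 ] w 0.0134 q [0.0025 0.9998 0.0175 0.0094]
along 0.2 lateral(+ = left of +x, i.e. -x world) 3.6
nose-up pitch -0.0046 roll(x) -0.0189
TAPE nose-up 0.0183 lean-left 0.0066  (tape yaw 6.3, q6 0.00)
```

>>> play_rows([
  {"fingers": 1, "dx": 0, "dy": 0, "dz": -0.3, "turn": -0.1},
  {"fingers": 1, "dx": 0, "dy": 0, "dz": -0.6, "turn": 0},
  {"fingers": 1, "dx": 0, "dy": 0, "dz": -0.6, "turn": 0},
])

```text
clock: 29.72
position: [0.5602, 0.0875, 0.0969]
ee_rot: [0.002, 0.999, -0.036, 0.011]
contact_force: [0.4, 3.4, -1.3]
width: 0.0133
```

```bash
python3 st.py;python3 - <<'E'
from h import *
im=get_image("side");save(im,"pics/s7.png",(235,180,325,280),6)
E
```

```text
29.72 [560.2  87.5  96.9] yaw -4.08 F [ 0.39  3.36 -1.26] M [ 0.821  0.054 -0.011] w 0.0133 q [ 0.0023  0.9993 -0.0356  0.0106]
along 0.2 lateral(+ = left of +x, i.e. -x world) 3.0
nose-up pitch -0.0054 roll(x) -0.0210
TAPE nose-up 0.0209 lean-left 0.0055  (tape yaw 0.2, q6 0.11)
```

View pics/s7.png

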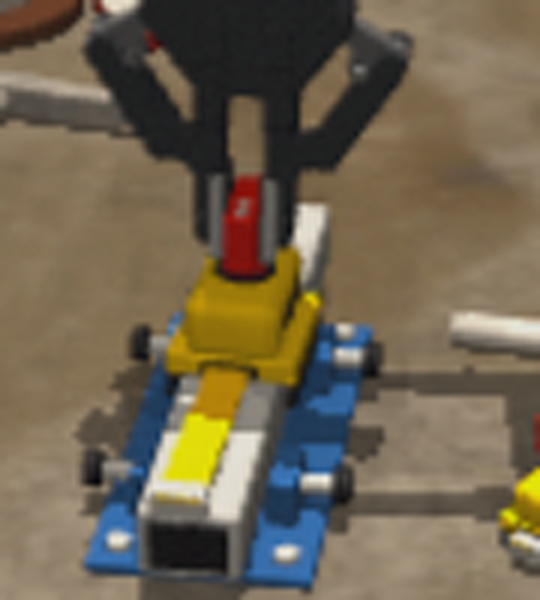

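The image shows the knob lying along the blade (locked), with the blade out and the hook at the bar end. Release and lift straight up.

>>> play_rows([
  {"fingers": 0.6, "dx": 0, "dy": 0, "dz": 0, "turn": 0},
  {"fingers": 0.3, "dx": 0, "dy": 0, "dz": 0, "turn": 0},
  {"fingers": 0, "dx": 0, "dy": 0, "dz": 0, "turn": 0},
  {"fingers": -0.2, "dx": 0, "dy": 0, "dz": 0, "turn": 0},
  {"fingers": -0.2, "dx": 0, "dy": 0, "dz": 3, "turn": 0},
  {"fingers": -0.2, "dx": 0, "dy": 0, "dz": 8, "turn": 0},
  {"fingers": -0.2, "dx": 0, "dy": 0, "dz": 15, "turn": 0},
  {"fingers": -0.2, "dx": 0, "dy": 0, "dz": 25, "turn": 0},
  {"fingers": -0.2, "dx": 0, "dy": 0, "dz": 30, "turn": 0},
  {"fingers": -0.2, "dx": 0, "dy": 0, "dz": 30, "turn": 0},
  {"fingers": -0.2, "dx": -20, "dy": -30, "dz": 20, "turn": 0},
  {"fingers": -0.2, "dx": -25, "dy": -35, "dz": 10, "turn": 0},
  {"fingers": -0.2, "dx": -25, "dy": -35, "dz": 0, "turn": 0},
  {"fingers": -0.2, "dx": -25, "dy": -35, "dz": 0, "turn": 0},
  {"fingers": -0.2, "dx": -25, "dy": -35, "dz": 0, "turn": 0},
  {"fingers": -0.2, "dx": -25, "dy": -35, "dz": 0, "turn": 0},
  {"fingers": -0.2, "dx": 0, "dy": 0, "dz": 0, "turn": 0},
])

```text
clock: 31.18
position: [0.4161, -0.1236, 0.2548]
ee_rot: [0.012, 0.999, -0.027, 0.018]
contact_force: [0.3, 0.5, -0.5]
width: 0.0511
```

Run:
```python
from meas import *
sd=get_image("side"); tp=get_image("top")
a=cv2.resize(np.ascontiguousarray(sd["pixels"][175:280,235:325,::-1]),None,fx=4.5,fy=4.5,interpolation=cv2.INTER_CUBIC)
b=cv2.resize(np.ascontiguousarray(tp["pixels"][180:230,215:305,::-1]),None,fx=4.4,fy=4.4,interpolation=cv2.INTER_CUBIC)
h=max(a.shape[0],b.shape[0]); o=np.zeros((h,a.shape[1]+b.shape[1],3),np.uint8); o[:a.shape[0],:a.shape[1]]=a; o[:b.shape[0],a.shape[1]:]=b
cv2.imwrite("pics/f.png",o); print(o.shape)
# blade visible length in top view
p=tp["pixels"].astype(int); u=np.array([.0957,.9954]);v=np.array([-u[1],u[0]]);B=np.array([.5632,.087])
m=(p[:,:,0]>110)&(p[:,:,1]>80)&(p[:,:,2]<90)&(p[:,:,0]-p[:,:,2]>60); r=(p[:,:,0]-p[:,:,1]>60)
for n,k,z in(("yellow",m,.05),("red",r,.112)):
    kk=np.zeros_like(k); kk[185:225,218:300]=k[185:225,218:300]
    P=np.array([atz(tp,q,z)[:2] for q in pts(kk)])
    s=(P-B)@u*1e3; l=(P-B)@v*1e3; print(n,len(P),"along",s.min().round(1),s.max().round(1),s.mean().round(1),"lat",l.min().round(1),l.max().round(1),l.mean().round(1))
```

```text
(472, 801, 3)
yellow 337 along -30.5 117.6 23.1 lat -22.5 29.2 3.2
red 54 along -18.6 17.3 -1.7 lat -4.1 13.3 3.9
```

View pics/f.png

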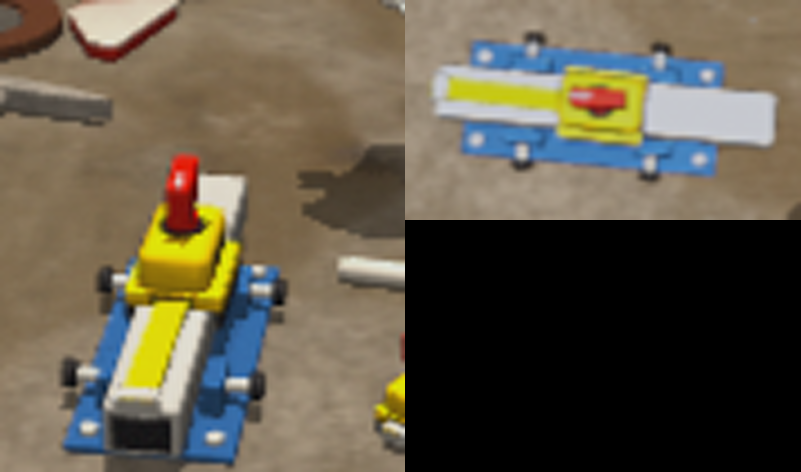

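Run:
```python
from meas import *
from scipy.ndimage import map_coordinates
u=np.array([.0957,.9954]);v=np.array([-u[1],u[0]]);B=np.array([.5632,.087])
S=np.arange(-60,150,.5)
for nm in("top","side"):
  im=get_image(nm); p=im["pixels"].astype(float)
  for lat in(-17,-14,14,17):
    P=np.array([[*(B+u*s/1e3+v*lat/1e3),.0442] for s in S]); uv=proj(im,P)
    b=map_coordinates(p[:,:,2],[uv[:,1],uv[:,0]],order=1)
    thr=110; c=[(round(S[i]+.5*(thr-b[i])/(b[i+1]-b[i]),1),'+' if b[i+1]>b[i] else '-') for i in range(len(S)-1) if (b[i]-thr)*(b[i+1]-thr)<0]
    print(nm,lat,c)
```

```text
top -17 [(np.float64(-31.6), '-'), (np.float64(32.1), '+')]
top -14 [(np.float64(-31.4), '-'), (np.float64(32.6), '+')]
top 14 [(np.float64(-30.6), '-'), (np.float64(32.8), '+')]
top 17 [(np.float64(-30.7), '-'), (np.float64(32.5), '+')]
side -17 [(np.float64(33.4), '+'), (np.float64(133.8), '-'), (np.float64(134.8), '+')]
side -14 [(np.float64(32.7), '+'), (np.float64(136.2), '-'), (np.float64(146.0), '+')]
side 14 [(np.float64(33.4), '+'), (np.float64(135.9), '-')]
side 17 [(np.float64(33.3), '+'), (np.float64(136.1), '-')]
```

Run:
```python
from meas import *
from scipy.ndimage import map_coordinates
u=np.array([.0957,.9954]);v=np.array([-u[1],u[0]]);B=np.array([.5632,.087])
S=np.arange(-150,150,.5); im=get_image("top"); p=im["pixels"].astype(float); w=p[:,:,2]-.0*p[:,:,0]
for lat in(-15,-13,13,15):
    uv=proj(im,np.array([[*(B+u*s/1e3+v*lat/1e3),.0442] for s in S])); b=map_coordinates(w,[uv[:,1],uv[:,0]],order=1)
    hi=np.median(b[(S>60)&(S<110)]); out=[]
    for sg in(1,-1):
        lo=np.median(b[(sg*S>140)]); t=(hi+lo)/2; k=np.where((sg*S>110)&(b<t))[0]; out.append(S[k[0] if sg>0 else k[-1]])
    print(lat,hi,out)
for n in("weld_magnet","chipping_hammer","engineer_square","paint_marker","spanner_17"):
    print(n,[(round(d["p"],2),np.round(d["xy"]).tolist()) for d in masks_of(im,n)[:2]])
```

```text
-15 202.46370930872226 [np.float64(128.5), np.float64(-130.5)]
-13 205.72127034077235 [np.float64(129.0), np.float64(-130.5)]
13 206.05397292325256 [np.float64(129.0), np.float64(-131.5)]
15 208.23839689883917 [np.float64(128.5), np.float64(-131.5)]
weld_magnet [(0.59, [388.0, 178.0])]
chipping_hammer [(0.59, [334.0, 152.0])]
engineer_square [(0.65, [166.0, 259.0])]
paint_marker [(0.65, [278.0, 249.0])]
spanner_17 []
```

```bash
python3 -c "
from rig import *
print(sign_off())"
```

```text
the job is handed in; nothing more can be done
None
```

I handed the job in with the tape locked and lying level astride the bar, its hook over the bar's +y end. No verdict was reported. It took about 31 s of the 69 s.

- **Tape:** I used the full-size one, at top-view pixel (336,211). The two small yellow tapes are half-size look-alikes.
- **First draw:** it slipped. The spring pull slowly tipped the tool nose-up, and the hook let go at about 100 mm. I unloaded the arm, corrected the tilt in the air, hooked the bar end again, drew back to about 100 mm and turned the knob about 1.45 rad. While the knob was turning, the case crept about 3 mm back towards the hook.
- **Forces:** the hook pulled with 4 to 7 N. The hardest press on the bar that I read was about 11 N, against the limit of 22 N.

**Last checks:**
- **Knob:** the final pictures show it lying along the blade, with the hook at the bar end.
- **Blade out:** this is the tightest result. The camera gives about 96 to 97 mm and the arm position about 97 to 98 mm. Both are inside 95 to 105 mm, but near the low edge.
- **Sideways position:** the tape sits about 3 mm off the bar's middle line, and 8 mm is allowed.
- **Other tools:** the arm stayed clear of them. The magnet, hammer, square and marker were found in the last picture, but I didn't compare them with the start. The network didn't find the spanner there, so its position is unchecked.

**Unconfirmed:** nothing in the pictures showed which bar end counts as the free one. I chose +y because the tape already pointed that way.

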